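# Tighten the loose woofer retainer of a loudspeaker with a two-pin spanner

## Robot

A 6-joint arm with a two-finger parallel gripper is mounted at the origin on the work surface. World frame = base frame: x ahead of the robot, y to its left, z up, the work surface at z = 0. Lengths are in m, angles in rad, forces in N, time in s.
With the tool pointing down it reaches from about 0.25 to 0.85 m from the base axis. Payload 12.5 kg.
Tool frame: the origin (TCP) lies on the centre line of the jaws, within the pads' length; the fingertips stand 11 mm ahead of it and the grasp point (between the pads) lies 8 mm behind it (bot.finger_overhang is the distance from the TCP to the fingertips, in m); z points along the fingers, y is the direction in which the jaws open and shut (so a half turn about z gives the same grasp; the last joint's range is limited). The gripper opens to 93 mm and grips with 3 to 60 N. Pads are 15 mm wide; open, the fingers measure 128 mm over their backs; the gripper's body (75 mm by 188 mm) begins 65 mm behind the grasp point.
Start: joints at [1.035, 0.351, 1.652, -0, 1.139, -0.085], TCP at [0.24, 0.495, 0.202] pointing down, gripper open.
Joint ranges: [-2.75, 2.75], [-0.79, 2.1], [0.01, 2.65], [-1.57, 4.71], [0.07, 3.14], [-2.87, 2.87]. Speed limits (rad/s): [2.22, 2.22, 2.79, 3.14, 3.14, 3.14].

## Interface

Orientations are given as a unit quaternion [w, x, y, z].
In Python, from bench import monitor, snapshot, camera_info, bot gives the robot as it stands.
- The arm moves only by the tool apply_moves, never from a script. Its argument "commands" is a list of rows, each a list of 6 numbers: the shift along the tool's x, y, z in m, then the turn, a rotation vector about the tool's x, y, z in degrees. A call has 1 to 12 rows; each row shifts and turns the pose as measured when the row begins, along the tool's axes as they then stand; what a row does not reach is not made up. A row lasts 1/10 s, in which the tool goes at most 50 mm and 8.59 degrees, less where a joint would pass 70% of its speed; a pose out of reach is approached as far as the arm can. A call is refused whole if a number of a shift passes 0.05 or a number of a turn 8.59, either way. A call with a gripper value outside its range is refused whole. "fingers" is the finger opening in m, from 0 to 0.093, set as the call begins (left out, the last holds). The fingers move at their own pace and stop on an object; "squeeze" is the grip in N (left out, the last holds). Time passes only in rows, so rows that do not move let the fingers close. It gives the time, the measured TCP pose, the force and the opening at its end, in the units of the state.
- monitor.read_state(): the state, without advancing time (a new reading comes with each control period).
- snapshot(name): name is "scene" or "top"; returns the picture (384x512x3 uint8, blue, green, red); there is no depth.
- camera_info(name): a dict with "intrinsics" (3x3 intrinsics, pixels), "D" ([k1, k2, p1, p2, k3] as OpenCV has them; the pictures are not rectified), "camera_from_world" (4x4, takes a point from world to camera coordinates). Camera axes: x right, y down, z forward; pixel columns grow to the right and rows downward; lengths in m; the calibration is good to about 2 mm. A picture is of the moment at which its call begins. camera_info takes no time and is no camera call.
- bot.sign_off(): hands the job in, once; it reports no verdict.
The state is a dict: "time": time; "joint_positions": joint angles; "joint_velocities": joint speeds; "effort": joint torques, N m; "tcp_pos": TCP position; "eef_rot": TCP orientation; "contact_force": force on the tool from outside, world axes, zero at the start; "wrist_torque": the same for the moment, N m; "grip_width": opening from 0.0 (shut) to 1.0 (fully open).
Only numpy, scipy, OpenCV 4.12 (cv2) and the standard library are available. Lean on these libraries where they do the work, as an engineer would, in place of code of your own. Each camera call takes 0.05 s, during which the arm holds its last target.

## Task

The woofer's retaining ring in the little loudspeaker lying on its back is loose: swing the desk lamp aside, so that its shade is a good 20 cm away from the woofer, take the pin spanner that fits the ring's two holes out of the rack, engage it and turn the ring clockwise until it is fully home at its stop. Then lift the spanner out and stand it upright in the rack again, in either slot that is free. Work the ring only with the spanner, keep off the paper cone, and leave the other spanner and everything else on the bench as it is.

Things in the scene. Friction and masses are not known exactly. Their poses are not given: they have to be found in the camera images.
- speaker: Small loudspeaker lying on its back, fixed: wooden box with a black baffle on top, 150 mm along own x, 230 mm along own y, 125 mm tall (z up). Origin: centre of its underside. Woofer's axis at own x = 0, y = -45 mm, in a round recess 96 mm wide; tweeter, with its own smaller ring (already tight, to be left alone), at own y = +67 mm.
- ring_turn (a joint): The loose retaining ring of the woofer, a quarter-turn bayonet: its turn in rad about the vertical, growing CLOCKWISE seen from above. It starts somewhere from 0 to 0.7 and is fully home at the hard stop at 1.30. It does not move up or down as it turns. Stiff: about 0.12 N m of friction; it stays where it is left.
- ring_face (a point): Centre of that ring's top face: plain aluminium, 92 mm outside and 56 mm inside diameter, its face 5 mm below the baffle, 120 mm above the bench. Two blind holes, 8 mm wide and 7 mm deep, lie on this frame's x axis 36 mm either side of the centre; z is up. The frame turns with the ring; home, x lies along the loudspeaker's x and a white tick on the ring meets one on the baffle.
- ring: That same ring, its origin at the centre of its underside, 10 mm below its face, axes as the face's.
- cone: The woofer's paper cone with its dust cap, 54 mm in diameter, in the opening of the ring, some 3 mm below the ring's face at its rim; delicate. Origin: on the woofer's axis, 12 mm below the ring's face.
- rack: Fixed block of pale wood, 220 mm along own x, 56 mm along own y, 34 mm tall; origin: centre of its underside. Two equal slots in its top, centred at own x = -54 and +54 mm, y = 0: each 84 mm along x, 11 mm wide, 22 mm deep. A spanner stands with its pins in a slot and its bar flat on the block, the bar's length along the block's x.
- spanner_l: The large two-pin spanner, steel, about 0.16 kg; it fits the loose ring. Flat bar 86 (own x) by 22 (y) by 8 mm (z); under it two round-ended pins, 5 mm in diameter, 14 mm long, at x = -36 and +36 mm; on it an upright blade to hold, 40 mm along x, 12 mm thick (y), 8 to 54 mm above the origin. Origin: centre of the bar's underside. Starts in either slot of the rack. Same after half a turn about z.
- spanner_l_grip (a point): Middle of the blade of the large spanner, 36 mm above its origin.
- spanner_l_pins (a point): Point midway between the two pin tips of the large spanner, 14 mm below its origin. With the pins at the bottom of the ring's holes the tips are 113 mm and the spanner's origin 127 mm above the bench.
- spanner_s: The small pin spanner, same make, for the tweeter's ring: bar 58 mm, pins 44 mm apart, blade 34 mm wide; in the other slot. To be left alone.
- lamp_head (a point): Centre of the lower rim of the desk lamp's shade, 238 mm above the bench; own x points level, away from the lamp's upright swivel axis, which is 370 mm behind it (at own x = -370 mm). The grey metal shade is round: 120 mm wide up to 22 mm above the rim, narrowing to 60 mm at 65 mm above it; then comes a neck 32 mm thick, to 105 mm above the rim.
- lamp_neck (a point): Top of the neck above the shade. From here the lamp's arm, twin rods 33 mm wide in all, runs back over the swivel axis, falling from 372 to 235 mm above the bench 45 mm beyond it, then down to a fixed round base, 150 mm wide. The lamp swings about 1 rad either way, with 0.35 N m of friction (1 N sideways on the shade), and stays where it is left.
- tin: Small screw tin, 40 mm in diameter, 24 mm tall, standing on the baffle beside the tweeter. Bystander.
- mug: White mug, 80 mm wide, 92 mm tall. Bystander.
- screwdriver: Screwdriver lying on the bench, 190 mm long. Bystander.
- solder: Reel of solder wire standing on its flange, 54 mm in diameter, 46 mm tall. Bystander.
- tape: Roll of black tape lying flat, 96 mm in diameter, 19 mm tall. Bystander.
- meter: Multimeter lying on its back, 75 by 150 mm, 34 mm tall, its dial to 40 mm. Bystander.
Mind the look-alikes: they are no part of the job. What is shaped like the spanner_l but green or yellow is not meant.

How it is judged:
By the outcome, as a careful person would: the job done as asked, in the order asked, and still so for the second after the job is handed in, with the robot touching nothing.
It also fails if it takes over 72 s, if anything falls off the work surface, if the arm or the gripper's body presses on something with over 40 N, if the wrist force passes 120 N, or if a joint passes its speed limit or range.

## Working session

There is one attempt and no reset: what is moved stays moved. The work goes in short steps, Python scripts to look and compute and a tool call to move; the robot and the scene stay as the last step left them, time stands still between calls to the robot, and variables do not carry over. Pictures are saved under pics/ and viewed, and the job is handed in when it is done.

Besides the shell and the picture viewer there is one more tool, called after "Emit:" as name(argument=value, ...), one argument or row to a line, values as JSON. apply_moves: Moves the arm, as the interface text tells. Its arguments: {"type":"object","properties":{"commands":{"type":"array"},"fingers":{"type":"number"},"squeeze":{"type":"number"}},"required":["commands"]}

```bash
ls; mkdir -p pics
python3 - <<'E'
from bench import monitor, snapshot, camera_info, bot
import cv2, numpy as np
for n in ("scene","top"):
    im=snapshot(n); cv2.imwrite(f"pics/{n}0.png",im)
    i=camera_info(n); print(n,np.round(i["intrinsics"],1).tolist(),i["D"],np.round(i["camera_from_world"],4).tolist())
print(monitor.read_state(), bot.finger_overhang)
E
```

```text
pics
scene [[483.7, 0.0, 249.0], [0.0, 483.7, 189.1], [0.0, 0.0, 1.0]] [-0.04896616  0.          0.          0.          0.        ] [[-0.3769, 0.9262, -0.0134, 0.1923], [0.7978, 0.3172, -0.5127, -0.347], [-0.4706, -0.204, -0.8584, 2.0591], [0.0, 0.0, 0.0, 1.0]]
top [[463.0, 0.0, 260.8], [0.0, 463.0, 183.6], [0.0, 0.0, 1.0]] [0.02515146 0.         0.         0.         0.        ] [[0.0018, -1.0, 0.0034, 0.0166], [-0.9982, -0.0019, -0.0592, 0.5676], [0.0592, -0.0032, -0.9982, 1.4383], [0.0, 0.0, 0.0, 1.0]]
{'time': 0.1, 'joint_positions': array([ 1.03539998e+00,  3.51149646e-01,  1.65235053e+00, -2.68042768e-05,
        1.13909727e+00, -8.46009961e-02]), 'joint_velocities': array([ 0.00104986, -0.00040133, -0.00041331, -0.00089158, -0.00085156,
        0.00076047]), 'effort': array([ 1.15938157e-03, -4.98025060e+01, -2.85704952e+01,  7.00399862e-02,
        2.39431002e-02, -2.65031406e-05]), 'tcp_pos': array([0.23944419, 0.49478576, 0.20197682]), 'eef_rot': array([-1.41669979e-04,  2.23488494e-01,  9.74706438e-01, -4.82161407e-04]), 'contact_force': array([-0.78862944, -0.01773818,  0.48569344]), 'wrist_torque': array([ 0.03370011, -0.02740981, -0.01370815]), 'grip_width': 0.9976034393784047} 0.011
```

View pics/scene0.png

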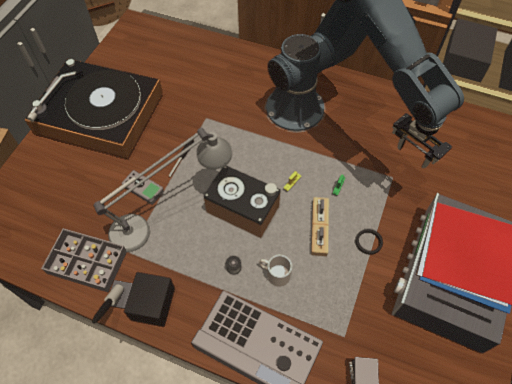

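View pics/top0.png

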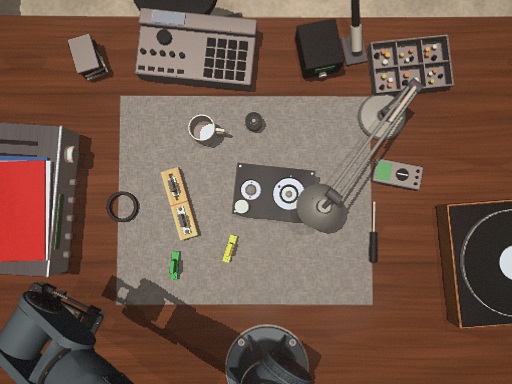

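```bash
cat > h.py <<'E'
import cv2, numpy as np
from bench import monitor, snapshot, camera_info, bot
def ray(n,uv):
    i=camera_info(n);K=np.array(i["intrinsics"]);D=np.array(i["D"]);T=np.array(i["camera_from_world"])
    p=cv2.undistortPoints(np.array(uv,float).reshape(-1,1,2),K,D).reshape(-1,2)
    R=T[:3,:3];c=-R.T@T[:3,3]
    d=np.c_[p,np.ones(len(p))]@R
    return c,d
def plane(n,uv,z):
    c,d=ray(n,uv); return c+d*((z-c[2])/d[:,2])[:,None]
def proj(n,P):
    i=camera_info(n);K=np.array(i["intrinsics"]);D=np.array(i["D"]);T=np.array(i["camera_from_world"])
    r,_=cv2.Rodrigues(T[:3,:3]); return cv2.projectPoints(np.array(P,float).reshape(-1,1,3),r,T[:3,3],K,D)[0].reshape(-1,2)
def crop(src,x,y,w,h,s,out):
    im=cv2.imread(src)[y:y+h,x:x+w]; cv2.imwrite(out,cv2.resize(im,None,fx=s,fy=s,interpolation=cv2.INTER_CUBIC))
E
python3 - <<'E'
from h import *
crop("pics/top0.png",225,155,150,90,5,"pics/c1.png")
crop("pics/top0.png",150,155,110,130,5,"pics/c2.png") if 0 else crop("pics/top0.png",150,160,100,120,5,"pics/c2.png")
crop("pics/scene0.png",190,120,150,145,4,"pics/c3.png")
E
```

```text
(no output)
```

View pics/c1.png

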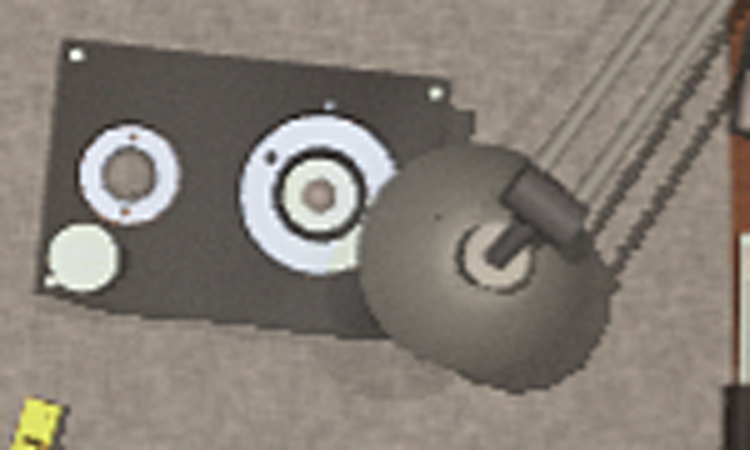

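View pics/c2.png

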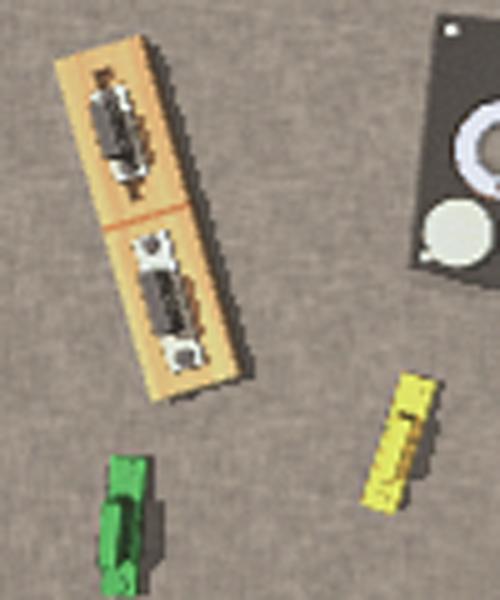

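View pics/c3.png

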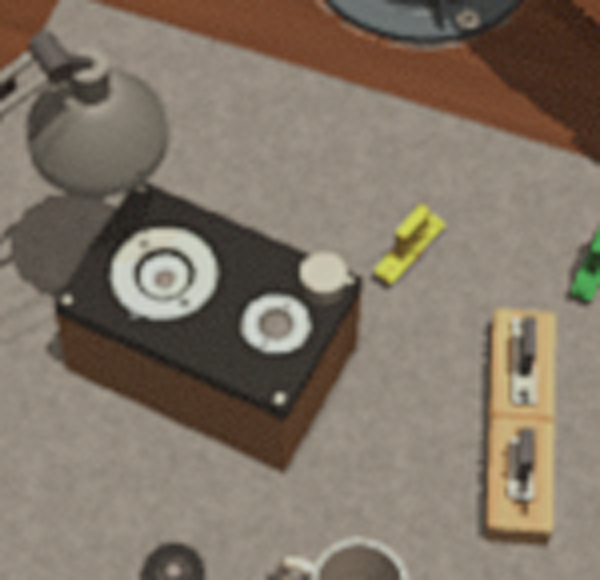

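Run:
```python
from h import *
t=lambda l:[(225+(x+.5)/5-.5,155+(y+.5)/5-.5) for x,y in l]
s=lambda l:[(190+(x+.5)/4-.5,120+(y+.5)/4-.5) for x,y in l]
P=lambda n,l,z:print(n,np.round(plane(n,l,z),4)[:,:2].tolist())
im=cv2.imread("pics/top0.png"); 
# baffle: dark mask corners in crop by eye
print("baffle corners/screws: (TL,TR screws), outer TL, BL, TR"); P("top",t([(76,55),(435,93),(65,40),(40,292),(450,80)]),.125)
P("scene",s([(67,299),(279,399),(140,187)]),.125)
print("ring ctr top / cap; tweeter"); P("top",t([(320,193)]),.12);P("scene",s([(164,273)]),.12)
P("top",t([(129,174)]),.12);P("scene",s([(276,323)]),.12)
print("holes");P("top",t([(271,157)]),.12);P("scene",s([(143,245),(186,302)]),.12)
print("ticks");P("top",t([(330,105)]),.125);P("scene",s([(136,317)]),.125)
u=lambda l:[(150+(x+.5)/5-.5,160+(y+.5)/5-.5) for x,y in l]
print("rack corners top");P("top",u([(55,60),(142,35),(242,375),(155,402)]),.034)
print("rack scene");P("scene",s([(497,310),(555,314),(550,541),(486,531)]),.034)
print("spanner L ends");P("top",u([(151,243),(185,356)]),.042)
print("blade top ");P("top",u([(147,272),(168,268),(190,333),(172,340)]),.088)
# lamp neck by two views
a=t([(490,262)]);b=s([(87,70)])
def tri(a,b):
    c1,d1=ray("top",a);c2,d2=ray("scene",b)
    A=np.c_[d1[0],-d2[0]];r=np.linalg.lstsq(A,c2-c1,rcond=None)[0]
    p=c1+d1[0]*r[0];q=c2+d2[0]*r[1];return (p+q)/2,np.linalg.norm(p-q)
print("neck",tri(a,b))
```

```text
baffle corners/screws: (TL,TR screws), outer TL, BL, TR
top [[0.6135, 0.0791], [0.5917, -0.1301], [0.6223, 0.0856], [0.4756, 0.0994], [0.5993, -0.1389]]
scene [[0.5894, -0.1277], [0.6122, 0.0816], [0.4575, -0.1153]]
ring ctr top / cap; tweeter
top [[0.5335, -0.0633]]
scene [[0.5307, -0.0603]]
top [[0.5443, 0.0481]]
scene [[0.5413, 0.0509]]
holes
top [[0.5544, -0.0347]]
scene [[0.5107, -0.0894], [0.5509, -0.0305]]
ticks
top [[0.5846, -0.0689]]
scene [[0.5836, -0.0639]]
rack corners top
top [[0.6031, 0.3287], [0.6189, 0.275], [0.4086, 0.2108], [0.392, 0.2641]]
rack scene
scene [[0.4073, 0.2187], [0.3915, 0.27], [0.6102, 0.334], [0.6218, 0.2794]]
spanner L ends
top [[0.4897, 0.2664], [0.4206, 0.2448]]
blade top 
top [[0.4722, 0.2607], [0.4746, 0.2483], [0.4361, 0.2348], [0.432, 0.2454]]
neck (array([ 0.49180455, -0.13353276,  0.33442967]), np.float64(0.001431611023667969))
```

Run:
```python
from h import *
crop("pics/top0.png",290,70,150,170,4,"pics/c4.png")
crop("pics/scene0.png",70,115,190,140,4,"pics/c5.png")
```

```text
(no output)
```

View pics/c4.png

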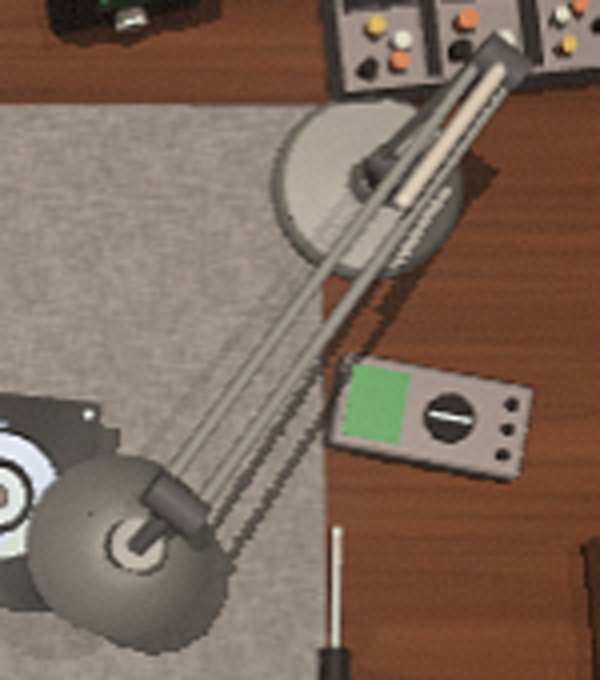

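View pics/c5.png

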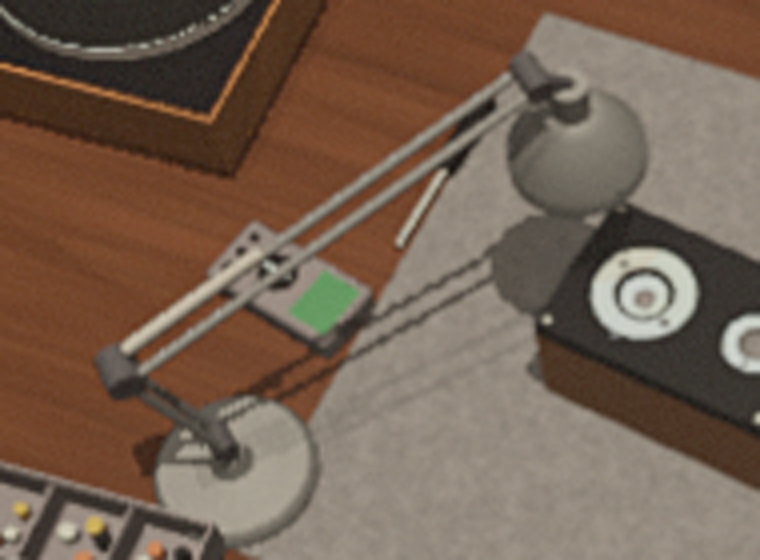

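Run:
```python
from h import *
t=lambda l:[(290+(x+.5)/4-.5,70+(y+.5)/4-.5) for x,y in l]
s=lambda l:[(70+(x+.5)/4-.5,115+(y+.5)/4-.5) for x,y in l]
P=lambda n,l,z:print(n,np.round(plane(n,l,z),4)[:,:2].tolist())
print("base");P("top",t([(368,187)]),.02);P("scene",s([(237,468)]),.02)
print("elbow");P("top",t([(500,62)]),.235);P("scene",s([(124,370)]),.235)
print("barrel near neck");P("top",t([(175,503)]),.372);P("scene",s([(540,77)]),.372)
print("neck top");P("top",t([(137,547)]),.343);P("scene",s([(573,95)]),.343)
print("shade rim centre?");P("top",t([(128,553)]),.25);P("scene",s([(578,150)]),.26)
```

```text
base
top [[0.7807, -0.3638]]
scene [[0.7834, -0.3583]]
elbow
top [[0.8214, -0.3962]]
scene [[0.814, -0.3899]]
barrel near neck
top [[0.5188, -0.1534]]
scene [[0.5128, -0.1449]]
neck top
top [[0.493, -0.1348]]
scene [[0.5004, -0.1243]]
shade rim centre?
top [[0.49, -0.1418]]
scene [[0.4971, -0.1283]]
```

Emit:
apply_moves(
  commands=[
    [0,0,-0.012,0,0,8.5],
    [0,0,-0.012,0,0,8.5],
    [0,0,-0.012,0,0,8.5],
    [0,0,-0.012,0,0,8.5],
    [0,0,-0.012,0,0,8.5],
    [0,0,-0.012,0,0,8.5],
    [0,0,-0.012,0,0,8.5],
    [0,0,-0.012,0,0,8.5],
    [0,0,-0.012,0,0,8.5],
    [0,0,-0.012,0,0,8.5],
    [0,0,-0.012,0,0,8.5],
    [0,0,-0.012,0,0,8.5],
  ],
  fingers=0,
  squeeze=10,
)

```text
time: 1.3
tcp_pos: [0.2382, 0.4928, 0.3457]
eef_rot: [0.004, 0.903, 0.429, -0.006]
contact_force: [-0.6, -0.3, 0.3]
grip_width: 0.027
```

Emit:
apply_moves(
  commands=[
    [0,0,0,0,0,8.5],
    [0,0,0,0,0,8.5],
    [0,0,0,0,0,8.5],
    [0,0,0,0,0,8.5],
  ],
)

```text
time: 1.7
tcp_pos: [0.2383, 0.4928, 0.3464]
eef_rot: [0.005, 0.99, 0.143, -0.004]
contact_force: [0.4, 0.2, -0.2]
grip_width: 0.01
```

Emit:
apply_moves(
  commands=[
    [0.01,0.043,0,0,0,0],
    [0.01,0.043,0,0,0,0],
    [0.01,0.043,0,0,0,0],
    [0.01,0.043,0,0,0,0],
    [0.01,0.043,0,0,0,0],
    [0.01,0.043,0,0,0,0],
    [0.01,0.043,0,0,0,0],
    [0.01,0.043,0,0,0,0],
    [0.01,0.043,0,0,0,0],
    [0.01,0.043,0,0,0,0],
    [0.01,0.043,0,0,0,0],
    [0.01,0.043,0,0,0,0],
  ],
)

```text
time: 2.9
tcp_pos: [0.5015, 0.015, 0.3469]
eef_rot: [0.006, 0.99, 0.143, -0.007]
contact_force: [1.2, 0.8, -0.4]
grip_width: 0.004
```

```bash
cat >> h.py <<'E'
from scipy.spatial.transform import Rotation as Ro
def to_tool(target,yaw=None):
    s=monitor.read_state();q=s["eef_rot"];R=Ro.from_quat([q[1],q[2],q[3],q[0]])
    d=R.inv().apply(np.array(target)-s["tcp_pos"])
    M=R.as_matrix();y=np.degrees(np.arctan2(M[1,0],M[0,0]))
    out=[np.round(d,4).tolist(),"yaw %.2f"%y,"tilt",np.round(M[:,2],4).tolist(),"tcp",np.round(s["tcp_pos"],4).tolist(),"t %.1f"%s["time"],"F",np.round(s["contact_force"],1).tolist(),"j6 %.2f"%s["joint_positions"][5]]
    if yaw is not None:
        Rt=Ro.from_matrix(np.array([[np.cos(yaw),np.sin(yaw),0],[np.sin(yaw),-np.cos(yaw),0],[0,0,-1]]))
        out.append(("rot",np.round(np.degrees((R.inv()*Rt).as_rotvec()),2).tolist()))
    print(*out)
E
python3 - <<'E'
from h import *
to_tool([.588,-.123,.334],np.radians(17.2))
E
```

```text
[0.0442, 0.1566, 0.0138] yaw 16.41 tilt [-0.0111, -0.0141, -0.9998] tcp [0.5015, 0.015, 0.3469] t 2.9 F [1.2, 0.8, -0.4] j6 1.23 ('rot', [0.59, 0.84, -0.78])
```

Emit:
apply_moves(
  commands=[
    [0.011,0.039,0.003,0.6,0.8,-0.8],
    [0.011,0.039,0.003,0,0,0],
    [0.011,0.039,0.004,0,0,0],
    [0.011,0.039,0.004,0,0,0],
  ],
)

```text
time: 3.3
tcp_pos: [0.5914, -0.1288, 0.332]
eef_rot: [-0.001, 0.989, 0.149, -0.0]
contact_force: [0.3, 0.7, -0.2]
grip_width: 0.007
```

Run:
```python
from h import *
to_tool([.588,-.123,.334],np.radians(17.2))
for n in ("scene","top"): cv2.imwrite(f"pics/{n}1.png",snapshot(n))
crop("pics/scene1.png",150,60,200,180,4,"pics/d1.png")
```

```text
[-0.0016, -0.0065, -0.002] yaw 17.16 tilt [-0.0009, 0.0009, -1.0] tcp [0.5914, -0.1288, 0.332] t 3.3 F [0.3, 0.7, -0.2] j6 0.98 ('rot', [-0.07, 0.03, -0.04])
```

View pics/d1.png

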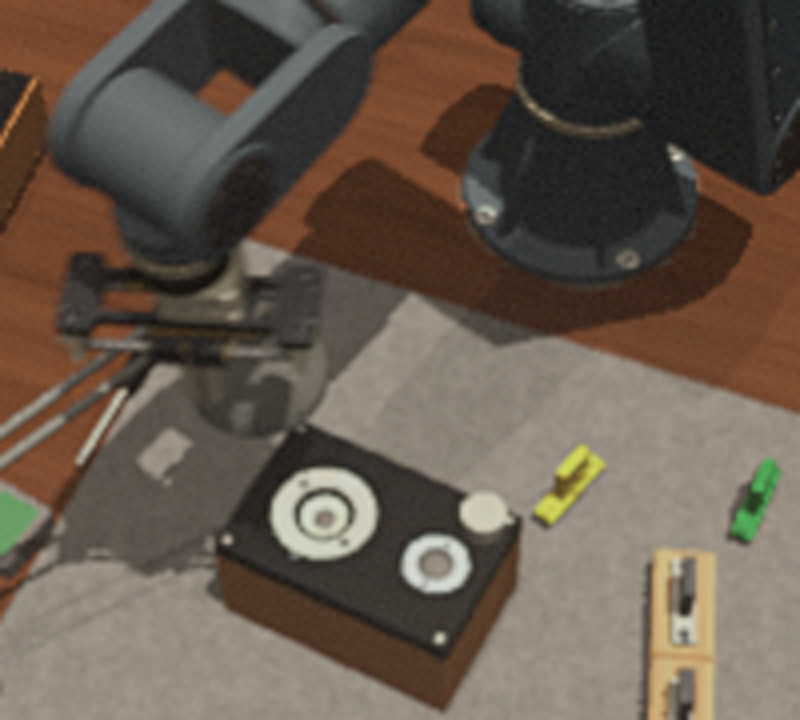

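Emit:
apply_moves(
  commands=[
    [-0.0144,0.0063,0,0,0,0],
    [-0.0144,0.0063,0,0,0,0],
    [-0.0136,0.0078,0,0,0,0],
    [-0.0136,0.0078,0,0,0,0],
    [-0.0127,0.0092,0,0,0,0],
    [-0.0127,0.0092,0,0,0,0],
  ],
)

```text
time: 4.0
tcp_pos: [0.5214, -0.201, 0.3309]
eef_rot: [-0.001, 0.989, 0.149, -0.001]
contact_force: [1.7, 0.9, 0.6]
grip_width: 0.005
```

Run:
```python
from h import *
to_tool([.588,-.123,.332],np.radians(17.2))
for n in ("scene","top"): cv2.imwrite(f"pics/{n}2.png",snapshot(n))
crop("pics/scene2.png",100,60,200,180,4,"pics/d2.png")
```

```text
[0.0866, -0.0548, -0.0011] yaw 17.18 tilt [-0.0022, 0.0012, -1.0] tcp [0.5214, -0.201, 0.3309] t 4.0 F [1.7, 0.9, 0.6] j6 0.82 ('rot', [-0.1, 0.1, -0.02])
```

View pics/d2.png

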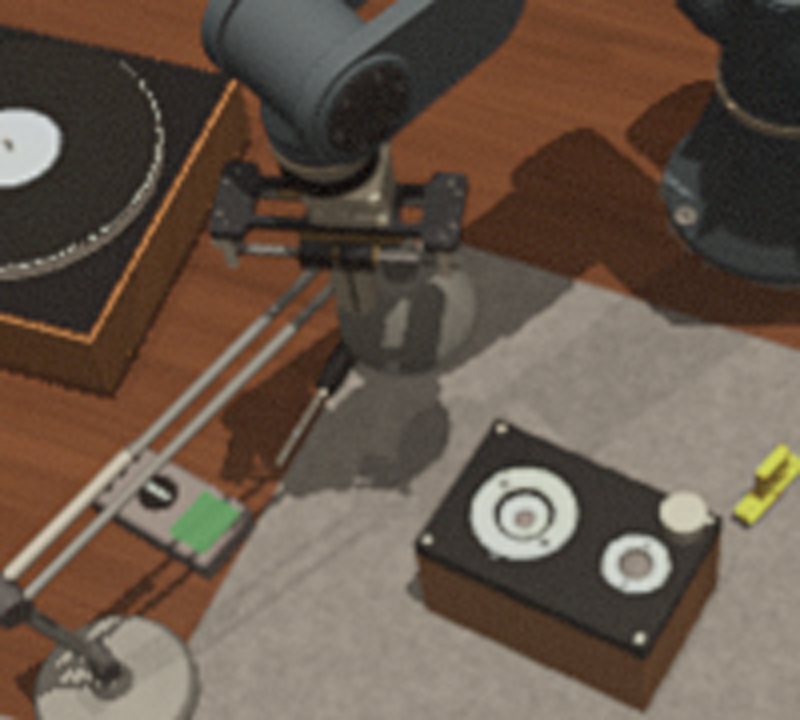

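The lamp's shade (now near scene px 200,130) is swinging with a force of about 2 N. I'll continue along the arc.

Emit:
apply_moves(
  commands=[
    [-0.0117,0.0105,0,0,0,0],
    [-0.0117,0.0105,0,0,0,0],
    [-0.0105,0.0116,0,0,0,0],
    [-0.0105,0.0116,0,0,0,0],
    [-0.0093,0.0127,0,0,0,0],
    [-0.0093,0.0127,0,0,0,0],
    [-0.0079,0.0136,0,0,0,0],
    [-0.0079,0.0136,0,0,0,0],
  ],
)

```text
time: 4.9
tcp_pos: [0.4718, -0.3241, 0.331]
eef_rot: [-0.001, 0.989, 0.149, -0.001]
contact_force: [1.7, 2.1, 1.1]
grip_width: 0.0
```

Emit:
apply_moves(
  commands=[
    [-0.006,0.0143,0,0,0,0],
    [-0.006,0.0143,0,0,0,0],
    [-0.005,0.0149,0,0,0,0],
    [-0.004,0.012,0,0,0,0],
    [0,0,0,0,0,0],
  ],
)

```text
time: 5.4
tcp_pos: [0.4677, -0.3714, 0.3311]
eef_rot: [-0.023, 0.988, 0.152, -0.0]
contact_force: [0.8, -0.6, 0.8]
grip_width: 0.007
```

Run:
```python
from h import *
to_tool([.588,-.123,.332],np.radians(17.2))
for n in ("scene","top"): cv2.imwrite(f"pics/{n}3.png",snapshot(n))
```

```text
[0.1894, -0.2006, 0.0095] yaw 17.49 tilt [-0.0073, 0.0453, -0.9989] tcp [0.4677, -0.3714, 0.3311] t 5.4 F [0.8, -0.6, 0.8] j6 0.50 ('rot', [-2.61, -0.37, 0.3])
```

View pics/scene3.png

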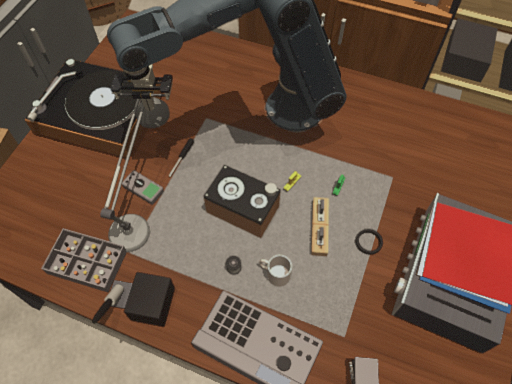

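Emit:
apply_moves(
  commands=[
    [0.006,-0.02,0,0,0,0],
    [0.012,-0.043,0,-1.3,-0.2,0],
    [0.012,-0.043,0,-1.3,-0.2,0],
    [0.012,-0.043,0,0,0,0],
    [0.012,-0.043,0,0,0,0],
    [0.012,-0.043,0,0,0,0],
    [0.012,-0.043,0,0,0,0],
    [0.012,-0.043,0,0,0,0],
    [0.012,-0.043,0,0,0,0],
    [0.012,-0.043,0,0,0,0],
    [0.012,-0.043,0,0,0,0],
    [0.012,-0.043,0,0,0,0],
  ],
  fingers=0.05,
)

```text
time: 6.7
tcp_pos: [0.4546, 0.1455, 0.332]
eef_rot: [0.004, 0.989, 0.148, -0.001]
contact_force: [0.0, 0.1, -0.3]
grip_width: 0.538
```

Run:
```python
from h import *
to_tool([.4555,.257,.20],np.radians(17.2))
for n in ("scene","top"): cv2.imwrite(f"pics/{n}4.png",snapshot(n))
```

```text
[0.0339, -0.1074, 0.131] yaw 17.04 tilt [0.0001, -0.0088, -1.0] tcp [0.4546, 0.1455, 0.332] t 6.7 F [0.0, 0.1, -0.3] j6 1.49 ('rot', [0.49, 0.14, -0.16])
```

View pics/top4.png

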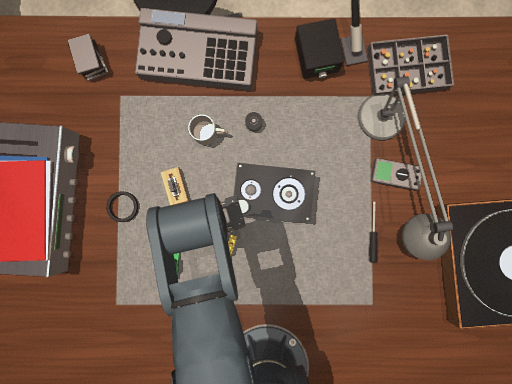

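Run:
```python
from h import *
crop("pics/top4.png",228,158,95,70,8,"pics/e1.png")
crop("pics/scene4.png",198,160,90,75,8,"pics/e2.png")
print(plane("top",[(423,238)],.25))
```

```text
[[ 0.41200929 -0.40602549  0.25      ]]
```

View pics/e1.png

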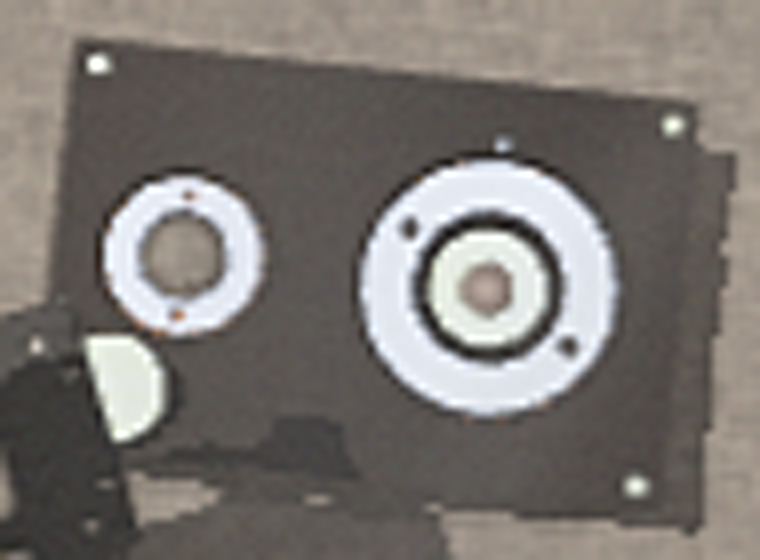

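View pics/e2.png

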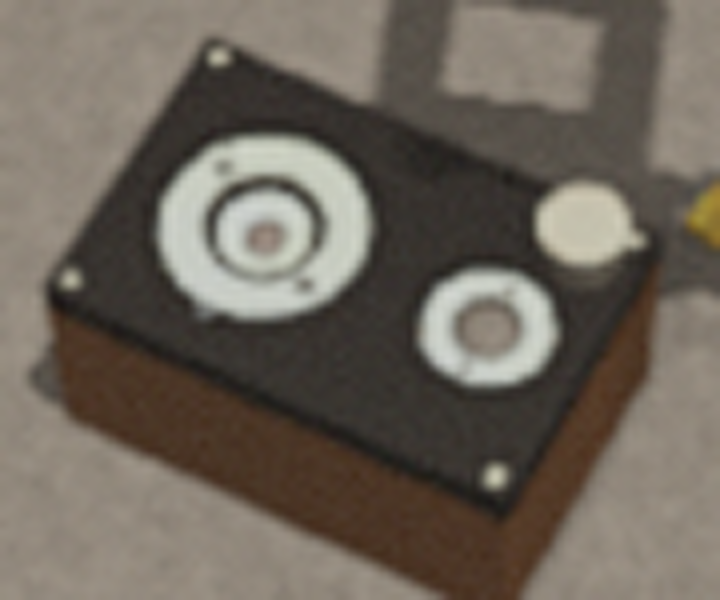

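```bash
cat >> h.py <<'E'
def dark(im,uv,r=3):
    g=im.min(axis=2).astype(float);x0,y0=np.round(uv).astype(int)
    w=g[y0-r:y0+r+1,x0-r:x0+r+1]; bg=np.percentile(w,75); k=np.clip(bg*.93-w,0,None)
    yy,xx=np.mgrid[-r:r+1,-r:r+1]; return (x0+(k*xx).sum()/k.sum(), y0+(k*yy).sum()/k.sum())
def ringfit(im,uv,lo=150):
    m=(im.min(axis=2)>lo).astype(np.uint8)
    cs,_=cv2.findContours(m,cv2.RETR_EXTERNAL,cv2.CHAIN_APPROX_NONE)
    best=[c for c in cs if cv2.pointPolygonTest(c,(float(uv[0]),float(uv[1])),False)>=0 and len(c)>30]
    return [cv2.fitEllipse(cv2.convexHull(c)) for c in best]
E
python3 - <<'E'
from h import *
t=lambda l:[(228+(x+.5)/8-.5,158+(y+.5)/8-.5) for x,y in l]
s=lambda l:[(198+(x+.5)/8-.5,160+(y+.5)/8-.5) for x,y in l]
for n,f,h,c,lo in (("top",t,[(410,228),(568,345)],(488,288),150),("scene",s,[(224,167),(306,286)],(264,228),130)):
    im=cv2.imread(f"pics/{n}4.png")
    e=[dark(im,u,2) for u in f(h)]
    p=plane(n,f(h),.12)[:,:2];q=plane(n,e,.12)[:,:2]
    for w in (p,q):
        d=w[0]-w[1];print(n,"holes mid",np.round(w.mean(0),4),"len",round(np.linalg.norm(d)*1e3,1),"ang",round(np.degrees(np.arctan2(d[1],d[0]))%180,2))
    for el in ringfit(im,f([c])[0],lo): print("ell",np.round(el[0],2),np.round(el[1],1),plane(n,[el[0]],.12)[0,:2])
    # spanner/rack later
E
```

```text
top holes mid [ 0.533  -0.0635] len 71.5 ang 53.5
top holes mid [ 0.5323 -0.0638] len 71.4 ang 53.29
ell [288.62 193.51] [31.1 31.4] [ 0.53255315 -0.06336349]
scene holes mid [ 0.5304 -0.0604] len 72.5 ang 53.42
scene holes mid [ 0.5294 -0.0608] len 69.6 ang 52.65
ell [230.51 187.97] [22.4 26.1] [ 0.53117773 -0.06054318]
```

Emit:
apply_moves(
  commands=[
    [0.0113,-0.0358,0.02,0.5,0,0],
    [0.0113,-0.0358,0.03,0,0,0],
    [0.0113,-0.0358,0.03,0,0,0],
    [0,0,0.03,0,0,0],
    [0,0,0.03,0,0,0],
    [0,0,0,0,0,0],
  ],
)

```text
time: 7.4
tcp_pos: [0.4603, 0.2608, 0.1875]
eef_rot: [0.001, 0.989, 0.151, 0.001]
contact_force: [-0.5, 0.3, 0.9]
grip_width: 0.537
```

Run:
```python
from h import *
to_tool([.4555,.257,.062],np.radians(17.2))
for n in ("scene","top"): cv2.imwrite(f"pics/{n}5.png",snapshot(n))
crop("pics/scene5.png",280,150,90,110,6,"pics/f1.png")
crop("pics/top5.png",140,150,110,110,5,"pics/f2.png")
```

```text
[-0.0058, 0.0018, 0.1255] yaw 17.37 tilt [0.0016, -0.0024, -1.0] tcp [0.4603, 0.2608, 0.1875] t 7.4 F [-0.5, 0.3, 0.9] j6 1.70 ('rot', [0.16, -0.05, 0.17])
```

View pics/f1.png

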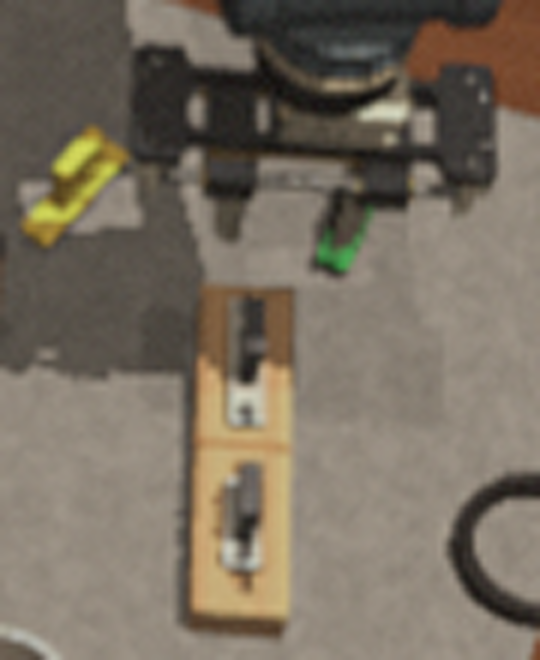

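View pics/f2.png

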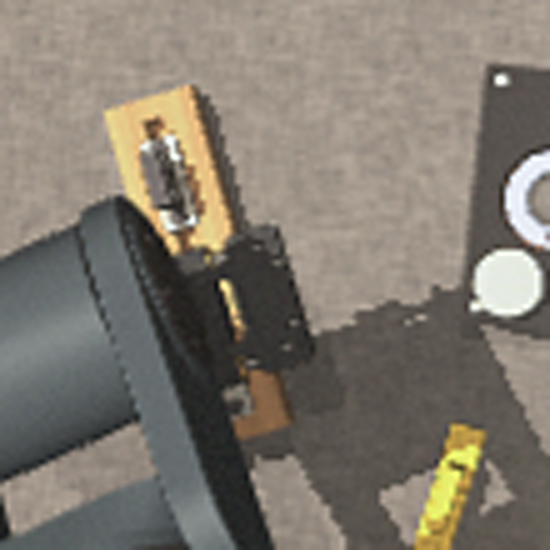

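Run:
```python
from h import *
s=lambda l:[(280+(x+.5)/6-.5,150+(y+.5)/6-.5) for x,y in l]
p=plane("scene",s([(245,290),(246,427)]),.042);print(p,p.mean(0),np.linalg.norm(p[0]-p[1]))
p=plane("scene",s([(252,297),(250,381)]),.088);print(p,p.mean(0),np.linalg.norm(p[0]-p[1]))
p=plane("scene",s([(203,286),(294,287),(290,615),(187,614)]),.034);print(p.mean(0),p)
```

```text
[[0.40623401 0.24286303 0.042     ]
 [0.49611184 0.27242036 0.042     ]] [0.45117293 0.2576417  0.042     ] 0.09461321502608636
[[0.43634342 0.25144843 0.088     ]
 [0.49081809 0.26767719 0.088     ]] [0.46358075 0.25956281 0.088     ] 0.05684067305143355
[0.50410399 0.27452325 0.034     ] [[0.40840353 0.21729178 0.034     ]
 [0.38829271 0.26980069 0.034     ]
 [0.59911624 0.33335751 0.034     ]
 [0.62060348 0.27764304 0.034     ]]
```

The large spanner is the one in the rack's robot-side slot: scene px (321,207), top px (184,220). Its bar measures about 87 mm and it covers its whole slot. The other silver one, at scene px (320,236), is short and leaves its slot's ends showing. The green and yellow ones are decoys. I'm descending on the large one.

Emit:
apply_moves(
  commands=[
    [-0.0058,0.0018,0.01,0.2,0,0.2],
    [0,0,0.035,0,0,0],
    [0,0,0.035,0,0,0],
    [0,0,0.03,0,0,0],
    [0,0,0.013,0,0,0],
    [0,0,0,0,0,0],
  ],
)

```text
time: 8.1
tcp_pos: [0.464, 0.2571, 0.0725]
eef_rot: [-0.004, 0.989, 0.147, 0.011]
contact_force: [-0.4, -0.9, 0.1]
grip_width: 0.542
```

Run:
```python
from h import *
to_tool([.455,.257,.062],np.radians(17.2))
```

```text
[-0.0089, -0.0025, 0.0103] yaw 16.90 tilt [0.0213, 0.0104, -0.9997] tcp [0.464, 0.2571, 0.0725] t 8.1 F [-0.4, -0.9, 0.1] j6 1.69 ('rot', [-0.21, -1.34, -0.3])
```

Emit:
apply_moves(
  commands=[
    [-0.006,-0.002,0,0,-1.3,-0.3],
    [-0.003,0,0.005,0,0,0],
    [0,0,0.005,0,0,0],
    [0,0,0,0,0,0],
  ],
)

```text
time: 8.5
tcp_pos: [0.4561, 0.2565, 0.0657]
eef_rot: [-0.003, 0.989, 0.149, 0.002]
contact_force: [-0.9, -0.6, 0.4]
grip_width: 0.534
```

Run:
```python
from h import *
to_tool([.455,.257,.062],np.radians(17.2))
```

```text
[-0.0009, -0.0008, 0.0037] yaw 17.18 tilt [0.0033, 0.0058, -1.0] tcp [0.4561, 0.2565, 0.0657] t 8.5 F [-0.9, -0.6, 0.4] j6 1.69 ('rot', [-0.26, -0.28, -0.02])
```

Emit:
apply_moves(
  commands=[
    [0,0,0.004,-0.3,-0.3,0],
    [0,0,0,0,0,0],
  ],
)

```text
time: 8.7
tcp_pos: [0.4565, 0.2567, 0.0619]
eef_rot: [0.0, 0.989, 0.149, 0.0]
contact_force: [0.2, 0.4, -0.6]
grip_width: 0.539
```

Emit:
apply_moves(
  commands=[
    [0,0,0,0,0,0],
    [0,0,0,0,0,0],
    [0,0,0,0,0,0],
    [0,0,0,0,0,0],
    [0,0,0,0,0,0],
    [0,0,0,0,0,0],
  ],
  fingers=0,
  squeeze=50,
)

```text
time: 9.3
tcp_pos: [0.4567, 0.2569, 0.0621]
eef_rot: [0.0, 0.989, 0.149, 0.0]
contact_force: [0.7, 0.7, -0.4]
grip_width: 0.125
```

Run:
```python
from h import *
to_tool([.455,.257,.162],np.radians(17.2))
s=monitor.read_state();print(s["grip_width"]*.093,s["wrist_torque"])
```

```text
[-0.0015, -0.0005, -0.0999] yaw 17.19 tilt [0.0011, -0.0007, -1.0] tcp [0.4567, 0.2569, 0.0621] t 9.3 F [0.7, 0.7, -0.4] j6 1.70 ('rot', [0.06, -0.05, -0.01])
0.01164108806231003 [-0.0133693   0.14598586 -0.02166726]
```

Emit:
apply_moves(
  commands=[
    [0,0,-0.01,0,0,0],
    [0,0,-0.02,0,0,0],
    [0,0,-0.02,0,0,0],
    [0,0,-0.02,0,0,0],
    [0,0,-0.03,0,0,0],
    [0,0,-0.03,0,0,0],
    [0,0,-0.03,0,0,0],
    [0,0,-0.02,0,0,0],
  ],
)

```text
time: 10.1
tcp_pos: [0.454, 0.2558, 0.2501]
eef_rot: [0.001, 0.989, 0.149, -0.003]
contact_force: [0.3, 0.7, -2.0]
grip_width: 0.118
```

Run:
```python
from h import *
to_tool([.531,-.062,.24],np.radians(53.2))
s=monitor.read_state();print(s["grip_width"]*.093,s["wrist_torque"])
for n in ("scene","top"): cv2.imwrite(f"pics/{n}6.png",snapshot(n))
crop("pics/scene6.png",270,100,120,140,5,"pics/g1.png")
```

```text
[-0.0203, 0.3264, 0.0108] yaw 17.19 tilt [-0.0051, -0.0035, -1.0] tcp [0.454, 0.2558, 0.2501] t 10.1 F [0.3, 0.7, -2.0] j6 1.70 ('rot', [-0.0, 0.36, -36.01])
0.010939384395392653 [-0.01903387  0.10609386  0.00302351]
```

View pics/g1.png

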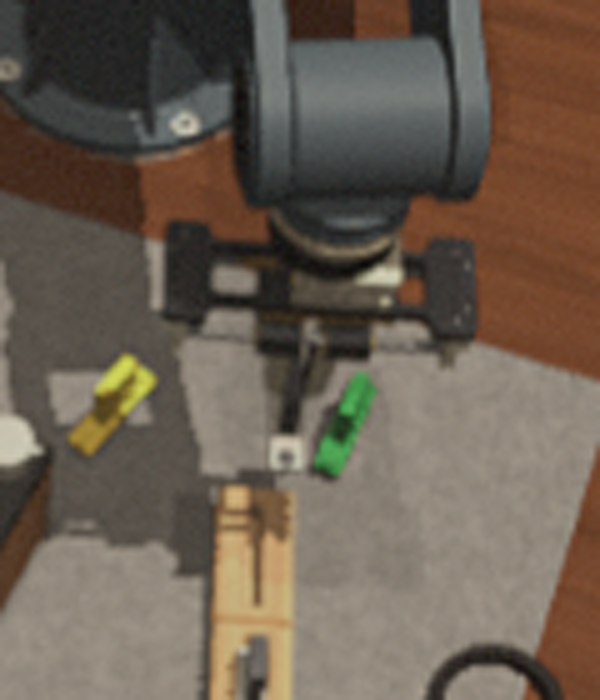

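Emit:
apply_moves(
  commands=[
    [-0.0025,0.03,0,0,0.4,0],
    [-0.0025,0.04,0,0,0,0],
    [-0.0025,0.04,0,0,0,0],
    [-0.0025,0.04,0,0,0,0],
    [-0.0025,0.04,0,0,0,0],
    [-0.0025,0.04,0,0,0,0],
    [-0.0025,0.04,0,0,0,0],
    [-0.0025,0.03,0,0,0,0],
    [0,0.016,0,0,0,0],
  ],
)

```text
time: 11.1
tcp_pos: [0.5259, -0.0618, 0.2402]
eef_rot: [-0.001, 0.988, 0.152, -0.004]
contact_force: [1.0, 0.9, -1.3]
grip_width: 0.122
```

Emit:
apply_moves(
  commands=[
    [0,0,0,0,0,-7.2],
    [0,0,0,0,0,-7.2],
    [0,0,0,0,0,-7.2],
    [0,0,0,0,0,-7.2],
    [0,0,0,0,0,-7.2],
    [0,0,0,0,0,0],
  ],
)

```text
time: 11.7
tcp_pos: [0.5221, -0.0644, 0.2314]
eef_rot: [-0.006, 0.889, 0.458, -0.009]
contact_force: [-0.0, 0.0, -1.8]
grip_width: 0.122
```

Run:
```python
from h import *
to_tool([.531,-.062,.20],np.radians(53.2))
s=monitor.read_state();print(s["grip_width"]*.093,s["wrist_torque"])
```

```text
[0.0074, 0.0065, 0.0312] yaw 54.55 tilt [-0.0212, 0.0029, -0.9998] tcp [0.5221, -0.0644, 0.2314] t 11.7 F [-0.0, 0.0, -1.8] j6 0.41 ('rot', [-1.08, 0.58, 1.35])
0.011308054636786398 [-0.02316459  0.06075354  0.00120331]
```

Emit:
apply_moves(
  commands=[
    [0.004,0.003,0.005,-1,0.6,1.3],
    [0.003,0.003,0.01,0,0,0],
    [0,0,0.01,0,0,0],
    [0,0,0.005,0,0,0],
    [0,0,0,0,0,0],
  ],
)

```text
time: 12.2
tcp_pos: [0.5294, -0.0619, 0.1959]
eef_rot: [-0.002, 0.896, 0.443, -0.002]
contact_force: [-0.8, -0.1, -1.8]
grip_width: 0.127
```

Run:
```python
from h import *
to_tool([.531,-.062,.195],np.radians(53.2))
for n in ("scene","top"): cv2.imwrite(f"pics/{n}7.png",snapshot(n))
crop("pics/scene7.png",180,120,120,110,6,"pics/h1.png")
crop("pics/top7.png",228,148,100,80,8,"pics/h2.png")
```

```text
[0.0009, 0.0014, 0.0009] yaw 52.61 tilt [-0.0066, 0.0021, -1.0] tcp [0.5294, -0.0619, 0.1959] t 12.2 F [-0.8, -0.1, -1.8] j6 0.45 ('rot', [-0.37, 0.13, -0.59])
```

View pics/h1.png

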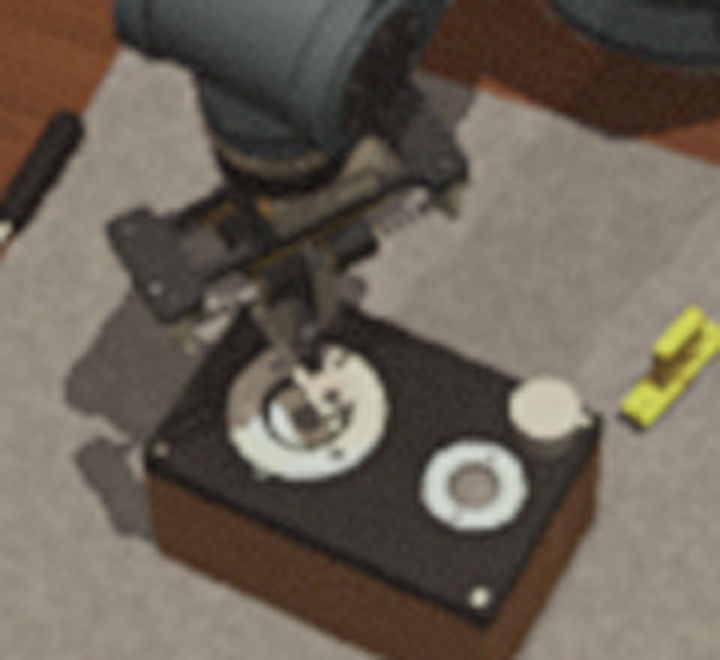

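View pics/h2.png

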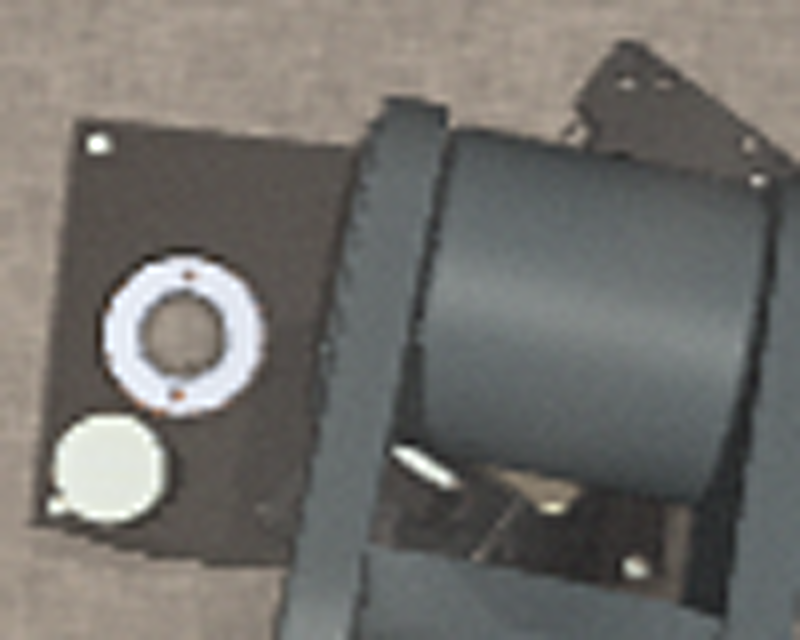

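Emit:
apply_moves(
  commands=[
    [0.001,0.001,0.009,-0.3,0,-0.6],
    [0,0,0.009,0,0,0],
    [0,0,0.006,0,0,0],
    [0,0,0,0,0,0],
  ],
)

```text
time: 12.7
tcp_pos: [0.5315, -0.0619, 0.1713]
eef_rot: [0.001, 0.894, 0.448, -0.0]
contact_force: [-0.8, 0.9, -0.8]
grip_width: 0.12
```

Run:
```python
from h import *
to_tool([.531,-.062,.170],np.radians(53.2))
for n in ("scene",): cv2.imwrite(f"pics/{n}8.png",snapshot(n))
crop("pics/scene8.png",205,160,55,45,14,"pics/i1.png")
```

```text
[-0.0004, -0.0003, 0.0013] yaw 53.26 tilt [0.0004, -0.0019, -1.0] tcp [0.5315, -0.0619, 0.1713] t 12.7 F [-0.8, 0.9, -0.8] j6 0.44 ('rot', [0.08, 0.07, 0.06])
```

View pics/i1.png

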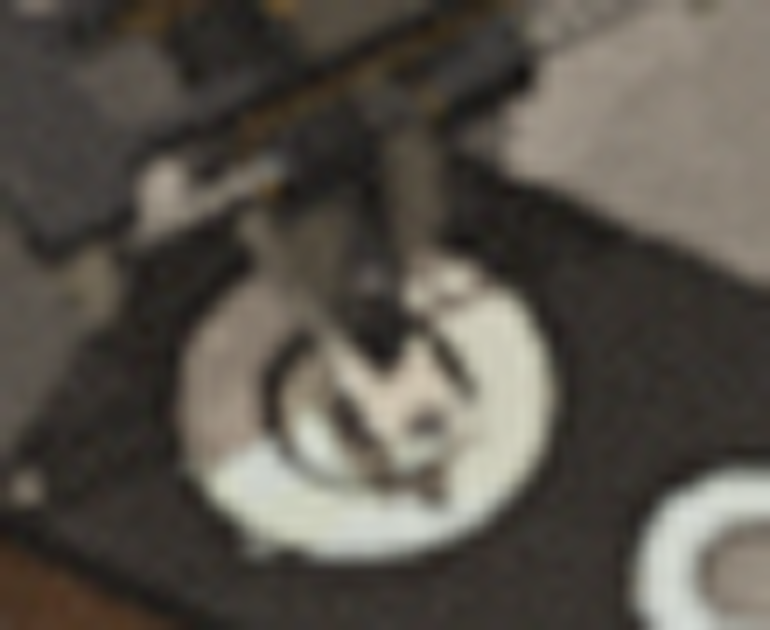

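Run:
```python
from h import *
im=cv2.imread("pics/scene8.png"); d=dark(im,(235.1,189.7),1)
im4=cv2.imread("pics/scene4.png")
print(d)
for r in (1,2): print("hole",dark(im4,(235.8,195.3),r))
H=plane("scene",[(235.8,195.3),dark(im4,(235.8,195.3),2)],.12)
S=plane("scene",[(235.1,189.7),d],.1513)
print(H,S,(H-S)[:,:2])
tcp=monitor.read_state()["tcp_pos"];a=np.radians(53.26)
print("model pin from tcp",tcp[:2]+.036*np.array([np.cos(a),np.sin(a)]))
print("camera offset (scene-robot)", S[:,:2]-(tcp[:2]+.036*np.array([np.cos(a),np.sin(a)])))
```

```text
(np.float64(235.041059602649), np.float64(189.7948912015137))
hole (np.float64(235.5879036993541), np.float64(195.09430416911334))
hole (np.float64(235.49155472802235), np.float64(194.8005718845591))
[[ 0.5519638  -0.03131436  0.12      ]
 [ 0.55049265 -0.03311723  0.12      ]] [[ 0.54847075 -0.03417943  0.1513    ]
 [ 0.54889913 -0.03421991  0.1513    ]] [[0.00349305 0.00286507]
 [0.00159352 0.00110267]]
model pin from tcp [ 0.55317895 -0.03307364]
camera offset (scene-robot) [[-0.0047082  -0.00110578]
 [-0.00427983 -0.00114626]]
```

Emit:
apply_moves(
  commands=[
    [0.0015,0.0007,0.003,0,0,0],
    [0.0015,0.0007,0.002,0,0,0],
    [0,0,0.001,0,0,0],
    [0,0,0,0,0,0],
  ],
)

```text
time: 13.15
tcp_pos: [0.5353, -0.0603, 0.1658]
eef_rot: [0.001, 0.894, 0.448, 0.0]
contact_force: [0.7, 0.1, -1.4]
grip_width: 0.122
```

Run:
```python
from h import *
to_tool([.5332,-.060,.165],np.radians(53.2))
ims=[snapshot("scene").astype(float) for _ in range(4)]
im=np.mean(ims,0).astype(np.uint8); cv2.imwrite("pics/scene9.png",im)
crop("pics/scene9.png",215,170,40,34,18,"pics/j1.png")
crop("pics/scene4.png",215,170,40,34,18,"pics/j0.png")
```

```text
[-0.001, -0.0018, 0.0008] yaw 53.26 tilt [0.0019, -0.0022, -1.0] tcp [0.5353, -0.0603, 0.1658] t 13.2 F [0.7, 0.1, -1.4] j6 0.44 ('rot', [0.16, 0.03, 0.06])
```

View pics/j1.png

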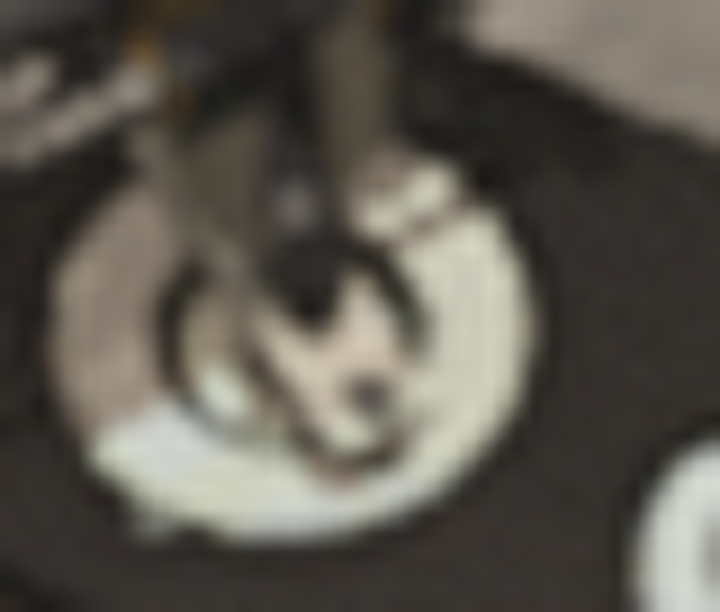

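View pics/j0.png

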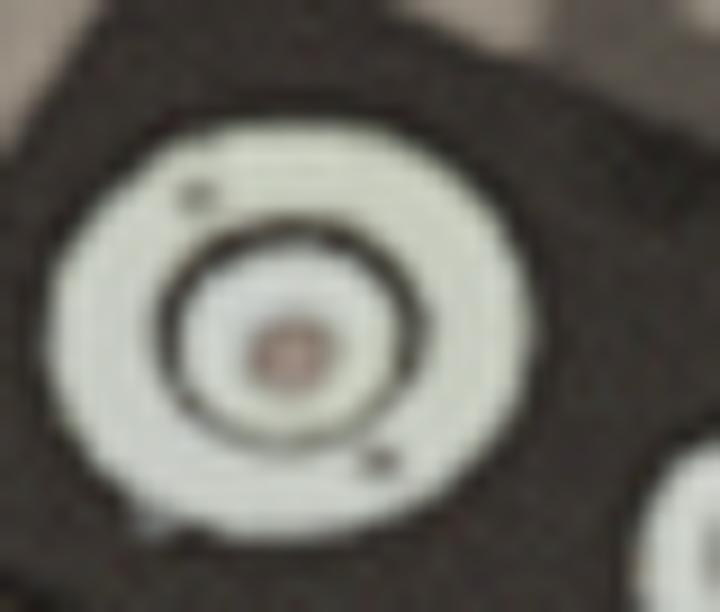

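Run:
```python
from h import *
S=plane("scene",[(235.03,191.36)],.1458)[0]; H=plane("scene",[(235.53,195.14),(235.75,195.3)],.12)
D=(H-S)[:,:2];u=np.array([np.cos(np.radians(53.3)),np.sin(np.radians(53.3))]);w=np.array([u[1],-u[0]])
print(S,H,D*1e3,"tool x",D@u*1e3,"tool y",D@w*1e3)
E0=plane("scene",[(215+197.5/18-.5,170+195.5/18-.5)],.12)[0];print("other hole",E0,"mid",(E0+H[0])/2)
for k in range(3):
    s=monitor.read_state();print(s["tcp_pos"])
```

```text
[ 0.55180513 -0.03325689  0.1458    ] [[ 0.55171566 -0.03245206  0.12      ]
 [ 0.55202892 -0.031478    0.12      ]] [[-0.08947082  0.80482154]
 [ 0.22378115  1.77888716]] tool x [0.5918163  1.56000565] tool y [-0.55271711 -0.88368542]
other hole [ 0.50861126 -0.08991354  0.12      ] mid [ 0.53016346 -0.0611828   0.12      ]
[ 0.53528347 -0.06033154  0.16595685]
[ 0.53528347 -0.06033154  0.16595685]
[ 0.53528347 -0.06033154  0.16595685]
```

Emit:
apply_moves(
  commands=[
    [0.0012,-0.0005,0.001,0,0,0],
    [0,0,0.002,0,0,0],
    [0,0,0.002,0,0,0],
    [0,0,0,0,0,0],
  ],
)

```text
time: 13.75
tcp_pos: [0.5356, -0.059, 0.1607]
eef_rot: [0.002, 0.894, 0.448, 0.001]
contact_force: [0.3, 0.4, -1.7]
grip_width: 0.121
```

Run:
```python
from h import *
to_tool([.5356,-.059,.155],np.radians(53.2))
```

```text
[-0.0, -0.0, 0.0057] yaw 53.25 tilt [0.0025, -0.0023, -1.0] tcp [0.5356, -0.059, 0.1607] t 13.8 F [0.3, 0.4, -1.7] j6 0.45 ('rot', [0.19, 0.02, 0.05])
```

Emit:
apply_moves(
  commands=[
    [0,0,0.002,0,0,0],
    [0,0,0,0,0,0],
  ],
)

```text
time: 13.95
tcp_pos: [0.5356, -0.0591, 0.1585]
eef_rot: [0.002, 0.894, 0.448, 0.0]
contact_force: [-0.2, 0.7, -2.1]
grip_width: 0.122
```

Run:
```python
from h import *
to_tool([.5356,-.059,.155],np.radians(53.2))
cv2.imwrite("pics/scene10.png",snapshot("scene"))
crop("pics/scene10.png",215,170,40,34,18,"pics/k1.png")
```

```text
[0.0001, -0.0, 0.0035] yaw 53.25 tilt [0.0023, -0.0024, -1.0] tcp [0.5356, -0.0591, 0.1585] t 13.9 F [-0.2, 0.7, -2.1] j6 0.45 ('rot', [0.19, 0.03, 0.05])
```

View pics/k1.png

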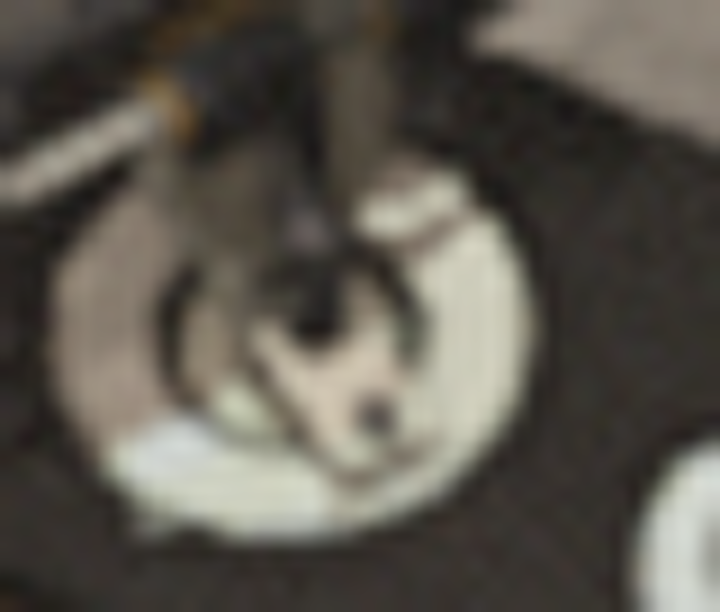

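Emit:
apply_moves(
  commands=[
    [0,0,0.002,0,0,0],
    [0,0,0,0,0,0],
  ],
)

```text
time: 14.2
tcp_pos: [0.5357, -0.0591, 0.1565]
eef_rot: [0.002, 0.894, 0.448, 0.001]
contact_force: [-0.3, -0.7, -1.8]
grip_width: 0.124
```

Run:
```python
from h import *
to_tool([.5356,-.059,.155],np.radians(53.2))
print(monitor.read_state()["wrist_torque"])
```

```text
[0.0001, -0.0001, 0.0015] yaw 53.25 tilt [0.0024, -0.0025, -1.0] tcp [0.5357, -0.0591, 0.1565] t 14.2 F [-0.3, -0.7, -1.8] j6 0.45 ('rot', [0.2, 0.03, 0.05])
[-0.11301459  0.21367932 -0.00126812]
```

Emit:
apply_moves(
  commands=[
    [0,0.0002,0,0,0,3],
    [0,0.0002,0,0,0,3],
    [0,0.0002,0,0,0,3],
    [0,0,0,0,0,0],
  ],
)

```text
time: 14.6
tcp_pos: [0.5358, -0.0594, 0.1565]
eef_rot: [0.001, 0.927, 0.374, 0.0]
contact_force: [-0.1, -0.0, -1.8]
grip_width: 0.122
```

Run:
```python
from h import *
to_tool([.5359,-.0595,.1565],np.radians(44.3))
s=monitor.read_state();q=s["eef_rot"];R=Ro.from_quat([q[1],q[2],q[3],q[0]]);print("F tool",R.inv().apply(s["contact_force"]).round(1),"T",R.inv().apply(s["wrist_torque"]).round(3))
```

```text
[0.0, 0.0001, -0.0] yaw 43.98 tilt [0.0015, -0.0024, -1.0] tcp [0.5358, -0.0594, 0.1565] t 14.6 F [-0.1, -0.0, -1.8] j6 0.61 ('rot', [0.16, 0.03, -0.32])
F tool [-0.1 -0.   1.8] T [ 0.015 -0.221 -0.023]
```

Emit:
apply_moves(
  commands=[
    [0,0.0002,0,0.2,0,3],
    [0,0.0002,0,0,0,3],
    [0,0.0002,0,0,0,3],
    [0,0.0002,0,0,0,3],
  ],
)

```text
time: 15.0
tcp_pos: [0.5363, -0.0603, 0.1565]
eef_rot: [0.0, 0.961, 0.276, -0.0]
contact_force: [0.1, 0.3, -2.3]
grip_width: 0.123
```

```bash
cat >> h.py <<'E'
def ft():
    s=monitor.read_state();q=s["eef_rot"];R=Ro.from_quat([q[1],q[2],q[3],q[0]]);print("F tool",R.inv().apply(s["contact_force"]).round(1),"T",R.inv().apply(s["wrist_torque"]).round(3))
E
python3 - <<'E'
from h import *
to_tool([.536,-.0600,.1565],np.radians(32.3)); ft()
cv2.imwrite("pics/scene11.png",snapshot("scene"))
crop("pics/scene11.png",215,170,40,34,18,"pics/k2.png"); ft()
E
```

```text
[-0.0001, -0.0005, -0.0] yaw 32.02 tilt [-0.0007, -0.0005, -1.0] tcp [0.5363, -0.0603, 0.1565] t 15.0 F [0.1, 0.3, -2.3] j6 0.81 ('rot', [-0.0, 0.05, -0.28])
F tool [ 0.2 -0.2  2.3] T [-0.058 -0.29  -0.134]
F tool [-1.  -0.1  1.8] T [-0.048 -0.246 -0.084]
```

View pics/k2.png

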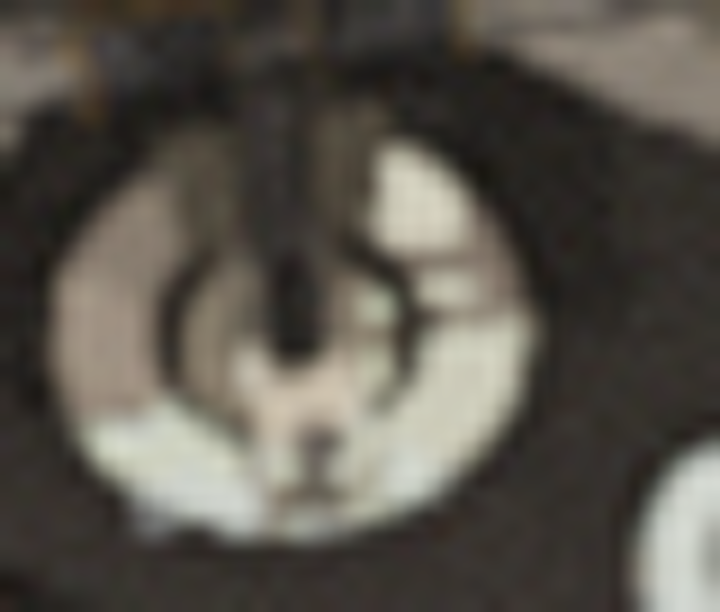

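Emit:
apply_moves(
  commands=[
    [0,0,0,0,0,3],
    [0,0,0,0,0,3],
    [0,0.0002,0,0,0,3],
    [0,0.0002,0,0,0,3],
    [0,0.0002,0,0,0,3],
  ],
)

```text
time: 15.55
tcp_pos: [0.5367, -0.0615, 0.1565]
eef_rot: [0.001, 0.989, 0.148, -0.0]
contact_force: [-0.4, -0.5, -1.6]
grip_width: 0.12
```

Run:
```python
from h import *
to_tool([.5365,-.0605,.1565],np.radians(17)); ft()
```

```text
[0.0001, -0.001, -0.0] yaw 17.07 tilt [-0.0004, -0.0019, -1.0] tcp [0.5367, -0.0615, 0.1565] t 15.6 F [-0.4, -0.5, -1.6] j6 1.07 ('rot', [0.1, 0.05, 0.07])
F tool [-0.5  0.4  1.6] T [-0.089 -0.239 -0.106]
```

Emit:
apply_moves(
  commands=[
    [0,0,0,0,0,3],
    [0,0,0,0,0,3],
    [0,0,0,0,0,3],
    [0,0,0,0,0,3],
    [0,0,0,0,0,3],
    [0,0,0,0,0,3],
  ],
)

```text
time: 16.15
tcp_pos: [0.5368, -0.0627, 0.1565]
eef_rot: [0.002, 1.0, -0.006, 0.0]
contact_force: [-0.3, -2.0, -2.9]
grip_width: 0.122
```

Run:
```python
from h import *
to_tool([.5369,-.0618,.1565],np.radians(-1)); ft()
```

```text
[0.0001, -0.0009, -0.0] yaw -0.73 tilt [-0.0, -0.0046, -1.0] tcp [0.5368, -0.0627, 0.1565] t 16.1 F [-0.3, -2.0, -2.9] j6 1.39 ('rot', [0.26, -0.0, 0.27])
F tool [-0.3  2.   2.9] T [-0.411 -0.223 -0.153]
```

Emit:
apply_moves(
  commands=[
    [0,-0.0005,0,0.2,0,2],
    [0,-0.0003,0,0,0,2],
    [0,0,0,0,0,1.5],
  ],
)

```text
time: 16.45
tcp_pos: [0.5368, -0.0631, 0.1565]
eef_rot: [0.002, 0.999, -0.053, 0.0]
contact_force: [-0.6, -2.3, -2.4]
grip_width: 0.124
```

Run:
```python
from h import *
to_tool([.5369,-.0618,.1565],np.radians(-8)); ft()
```

```text
[-0.0, -0.0013, -0.0] yaw -6.05 tilt [0.0, -0.0035, -1.0] tcp [0.5368, -0.0631, 0.1565] t 16.4 F [-0.6, -2.3, -2.4] j6 1.48 ('rot', [0.2, -0.02, 1.95])
F tool [-0.4  2.3  2.4] T [-0.585 -0.177 -0.151]
```

Emit:
apply_moves(
  commands=[
    [0,-0.0003,0,0,0,1],
    [0,-0.0003,0,0,0,1],
  ],
)

```text
time: 16.65
tcp_pos: [0.5368, -0.063, 0.1565]
eef_rot: [0.002, 0.998, -0.07, 0.0]
contact_force: [-0.7, -4.1, -2.5]
grip_width: 0.121
```

Run:
```python
from h import *
to_tool([.5369,-.0618,.1565],np.radians(-8)); ft()
```

```text
[-0.0001, -0.0012, 0.0] yaw -8.04 tilt [-0.0, -0.0043, -1.0] tcp [0.5368, -0.063, 0.1565] t 16.6 F [-0.7, -4.1, -2.5] j6 1.51 ('rot', [0.24, -0.03, -0.04])
F tool [-0.2  4.1  2.6] T [-0.841 -0.267 -0.162]
```

Emit:
apply_moves(
  commands=[
    [0,-0.0003,0,0,0,1],
    [0,0,0,0,0,0.8],
  ],
)

```text
time: 16.85
tcp_pos: [0.5368, -0.063, 0.1565]
eef_rot: [0.003, 0.996, -0.086, 0.0]
contact_force: [-0.9, -4.2, -2.1]
grip_width: 0.123
```

Run:
```python
from h import *
to_tool([.5369,-.0618,.1565],np.radians(-8)); ft()
```

```text
[-0.0001, -0.0012, 0.0] yaw -9.90 tilt [-0.0002, -0.0051, -1.0] tcp [0.5368, -0.063, 0.1565] t 16.9 F [-0.9, -4.2, -2.1] j6 1.55 ('rot', [0.29, -0.03, -1.9])
F tool [-0.2  4.3  2.1] T [-0.898 -0.186 -0.272]
```

Emit:
apply_moves(
  commands=[
    [0,0.001,0,0,0,0.7],
    [0,0,0,0,0,0.7],
  ],
)

```text
time: 17.05
tcp_pos: [0.5366, -0.0636, 0.1565]
eef_rot: [0.002, 0.995, -0.099, 0.0]
contact_force: [0.0, -1.4, -1.9]
grip_width: 0.124
```

Run:
```python
from h import *
to_tool([.5369,-.0628,.1565],np.radians(-8)); ft()
cv2.imwrite("pics/scene12.png",snapshot("scene"));ft()
crop("pics/scene12.png",200,160,60,50,13,"pics/k3.png"); ft()
```

```text
[0.0001, -0.0008, 0.0] yaw -11.36 tilt [-0.0002, -0.0044, -1.0] tcp [0.5366, -0.0636, 0.1565] t 17.1 F [0.0, -1.4, -1.9] j6 1.57 ('rot', [0.25, -0.03, -3.36])
F tool [0.3 1.3 1.9] T [-0.361 -0.245 -0.513]
F tool [0.3 1.1 1.3] T [-0.352 -0.181 -0.533]
F tool [0.3 1.1 1.3] T [-0.352 -0.181 -0.533]
```

View pics/k3.png

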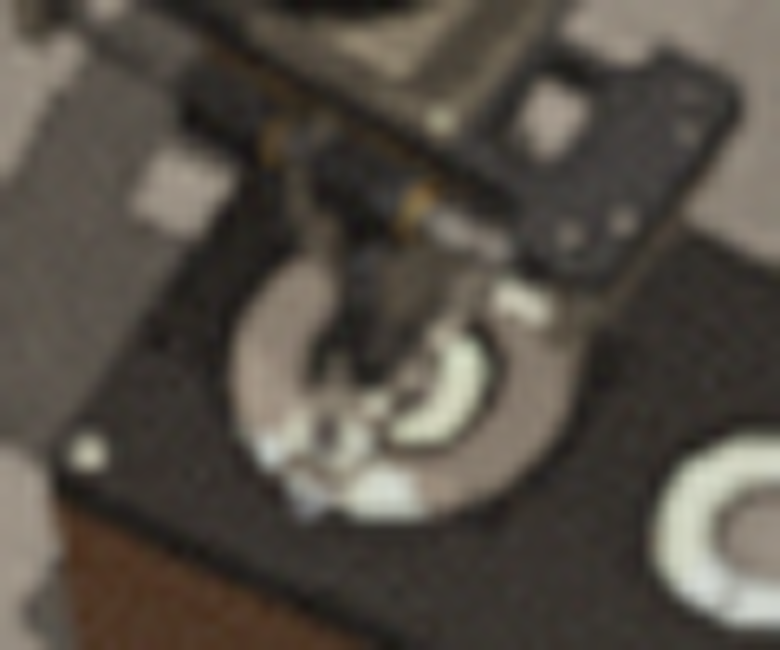

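Emit:
apply_moves(
  commands=[
    [0,0,0,0,0,-1.5],
    [0,0,0,0,0,-1.2],
    [0,0,0,0,0,0],
  ],
)

```text
time: 17.4
tcp_pos: [0.5367, -0.0633, 0.1565]
eef_rot: [0.002, 0.997, -0.074, 0.0]
contact_force: [-1.4, -2.3, -2.0]
grip_width: 0.126
```

Run:
```python
from h import *
to_tool([.5369,-.0628,.1565],np.radians(-8)); ft()
```

```text
[0.0001, -0.0006, 0.0] yaw -8.48 tilt [-0.0, -0.004, -1.0] tcp [0.5367, -0.0633, 0.1565] t 17.4 F [-1.4, -2.3, -2.0] j6 1.52 ('rot', [0.23, -0.03, -0.48])
F tool [-1.1  2.5  2. ] T [-0.381 -0.211 -0.056]
```

Emit:
apply_moves(
  commands=[
    [0,0.0006,0,0,0,-0.5],
    [0,0,-0.003,0,0,0],
    [0,0,-0.003,0,0,0],
    [0,0,-0.004,0,0,0],
    [0,0,-0.008,0,0,0],
    [0,0,-0.015,0,0,0],
    [0,0,-0.02,0,0,0],
    [0,0,-0.02,0,0,0],
    [0,0,-0.02,0,0,0],
  ],
)

```text
time: 18.3
tcp_pos: [0.5357, -0.0626, 0.2537]
eef_rot: [0.001, 0.998, -0.07, -0.001]
contact_force: [0.6, -0.1, -1.6]
grip_width: 0.123
```

Run:
```python
from h import *
to_tool([.4567,.2569,.25],np.radians(17.2)); ft()
cv2.imwrite("pics/scene13.png",snapshot("scene"))
crop("pics/scene13.png",200,140,60,65,9,"pics/k4.png")
```

```text
[-0.1228, -0.3054, 0.0035] yaw -8.02 tilt [-0.0027, -0.0012, -1.0] tcp [0.5357, -0.0626, 0.2537] t 18.3 F [0.6, -0.1, -1.6] j6 1.51 ('rot', [0.06, 0.16, -25.22])
F tool [ 0.6 -0.   1.6] T [-0.04  -0.142 -0.023]
```

View pics/k4.png

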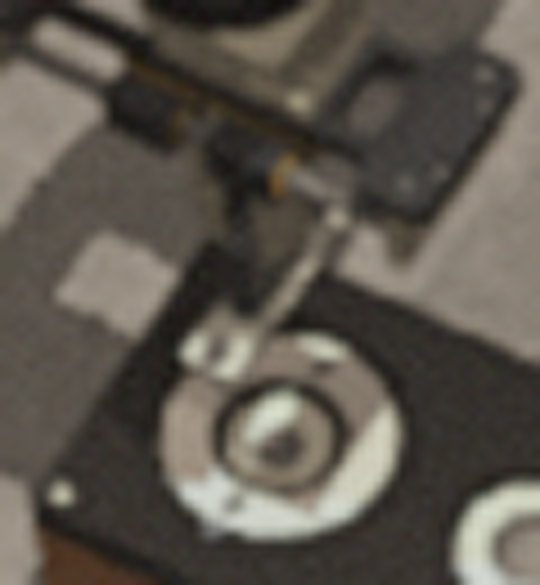

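Emit:
apply_moves(
  commands=[
    [0,0,0,0,0,-5],
    [0,0,0,0,0,-5],
    [0,0,0,0,0,-5],
    [0,0,0,0,0,-5],
    [0,0,0,0,0,-5],
  ],
)

```text
time: 18.85
tcp_pos: [0.5376, -0.0627, 0.2592]
eef_rot: [0.002, 0.988, 0.155, 0.003]
contact_force: [0.7, -0.1, -2.4]
grip_width: 0.118
```

Run:
```python
from h import *
to_tool([.4567,.2569,.22],np.radians(17.2))
im=np.zeros((10,10));
cv2.imwrite("pics/top13.png",snapshot("top"));cv2.imwrite("pics/scene14.png",snapshot("scene"))
crop("pics/scene14.png",195,130,70,75,8,"pics/k5.png")
```

```text
[0.0206, -0.3292, 0.0378] yaw 17.83 tilt [0.0068, -0.0027, -1.0] tcp [0.5376, -0.0627, 0.2592] t 18.9 F [0.7, -0.1, -2.4] j6 1.06 ('rot', [0.26, -0.33, 0.63])
```

View pics/k5.png

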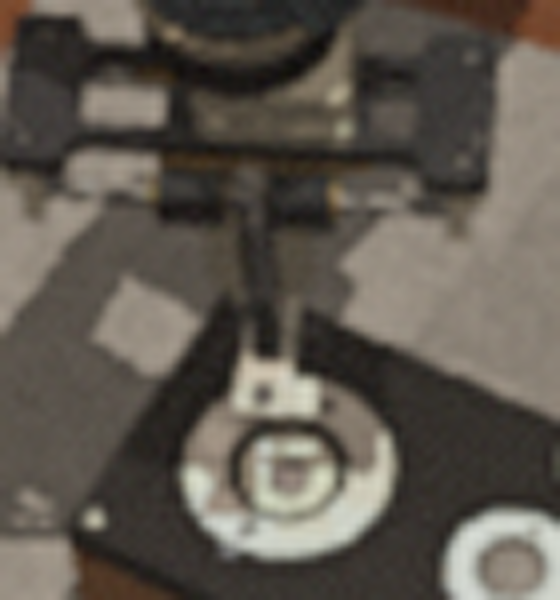

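Emit:
apply_moves(
  commands=[
    [0.002,-0.03,0,0.2,-0.3,0.6],
    [0.0025,-0.04,0,0,0,0],
    [0.0025,-0.04,0,0,0,0],
    [0.0025,-0.04,0,0,0,0],
    [0.0025,-0.04,0,0,0,0],
    [0.0025,-0.04,0,0,0,0],
    [0.0025,-0.04,0,0,0,0],
    [0.002,-0.03,0,0,0,0],
    [0.001,-0.015,0,0,0,0],
    [0,0,0,0,0,0],
  ],
)

```text
time: 19.95
tcp_pos: [0.4643, 0.2564, 0.2582]
eef_rot: [0.0, 0.991, 0.132, 0.001]
contact_force: [0.2, 0.2, -1.5]
grip_width: 0.121
```

Run:
```python
from h import *
to_tool([.4567,.2569,.14],np.radians(17.2));ft()
cv2.imwrite("pics/top15.png",snapshot("top"));cv2.imwrite("pics/scene15.png",snapshot("scene"))
crop("pics/scene15.png",200,160,60,50,13,"pics/l1.png")
crop("pics/top15.png",228,158,95,70,8,"pics/l2.png")
```

```text
[-0.0075, -0.0025, 0.1182] yaw 15.14 tilt [0.0022, 0.0, -1.0] tcp [0.4643, 0.2564, 0.2582] t 19.9 F [0.2, 0.2, -1.5] j6 1.72 ('rot', [0.03, -0.12, -2.06])
F tool [ 0.3 -0.2  1.5] T [ 0.061 -0.191 -0.01 ]
```

View pics/l1.png

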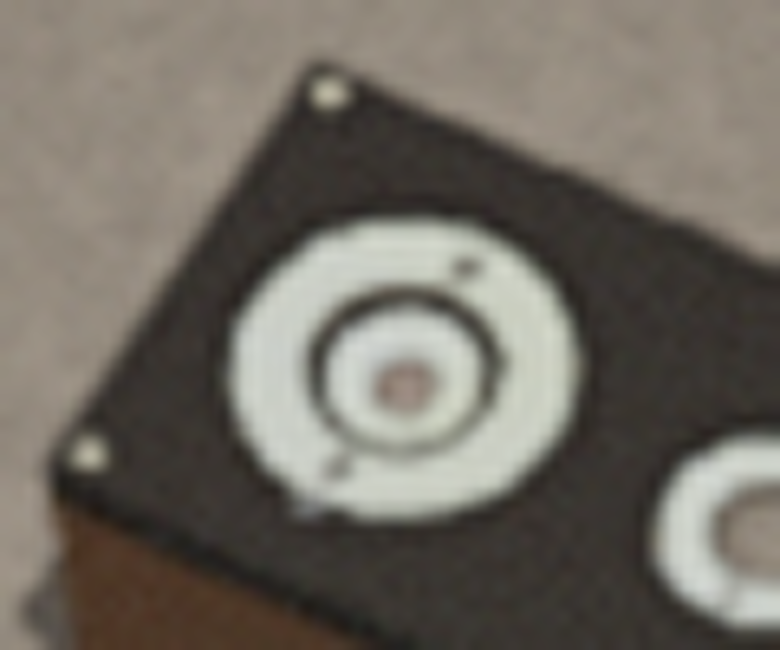

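View pics/l2.png

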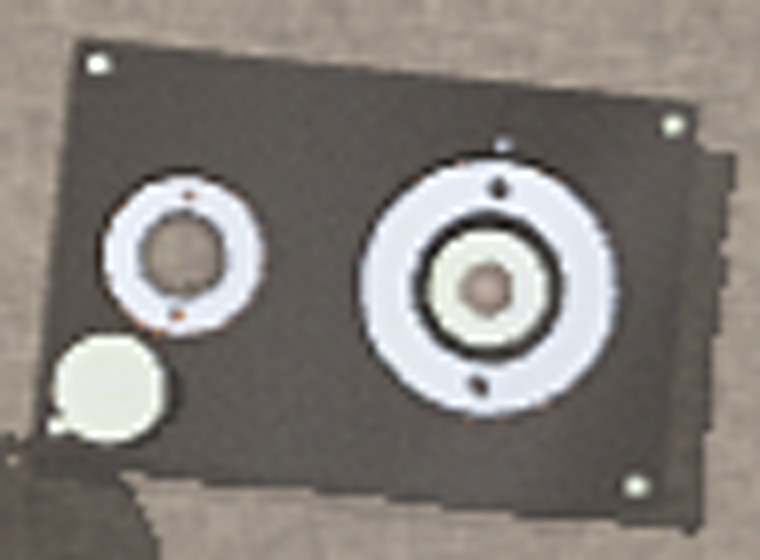

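Run:
```python
from h import *
t=lambda l:[(228+(x+.5)/8-.5,158+(y+.5)/8-.5) for x,y in l]
s=lambda l:[(200+(x+.5)/13-.5,160+(y+.5)/13-.5) for x,y in l]
def A(n,l,z):
    p=plane(n,l,z);d=p[0]-p[1];return round(np.degrees(np.arctan2(d[1],d[0])),2),round(np.linalg.norm(d)*1e3,1)
print("holes",A("top",t([(499,188),(479,385)]),.12),A("scene",s([(338,467),(466,267)]),.12))
print("speaker x (right edge screws)",A("top",t([(674,125),(636,485)]),.125),A("scene",s([(87,454),(328,92)]),.125))
print("long edge +90",A("top",t([(97,64),(674,125)]),.125))
c=plane("top",t([(488,288)]),.12)[0];b=plane("top",t([(503,145)]),.125)[0];print("baffle tick",np.degrees(np.arctan2(*(b-c)[[1,0]])))
```

```text
holes (np.float64(-5.9), np.float64(72.2)) (np.float64(-5.86), np.float64(71.9))
speaker x (right edge screws) (np.float64(-6.28), np.float64(131.5)) (np.float64(-5.93), np.float64(132.3))
long edge +90 (np.float64(84.06), np.float64(211.3))
baffle tick -5.762490421370352
```

Emit:
apply_moves(
  commands=[
    [-0.005,-0.002,0.02,0,0,-2],
    [-0.003,-0.001,0.02,0,0,0],
    [0,0,0.02,0,0,0],
    [0,0,0.02,0,0,0],
    [0,0,0.02,0,0,0],
    [0,0,0.01,0,0,0],
    [0,0,0,0,0,0],
  ],
)

```text
time: 20.75
tcp_pos: [0.4596, 0.248, 0.1457]
eef_rot: [0.001, 0.99, 0.142, 0.003]
contact_force: [0.0, 0.3, -0.8]
grip_width: 0.12
```

Run:
```python
from h import *
to_tool([.4567,.2569,.10],np.radians(17.2));ft()
```

```text
[-0.0006, -0.0095, 0.0457] yaw 16.29 tilt [0.0054, -0.0006, -1.0] tcp [0.4596, 0.248, 0.1457] t 20.8 F [0.0, 0.3, -0.8] j6 1.70 ('rot', [0.12, -0.29, -0.91])
F tool [ 0.1 -0.3  0.8] T [ 0.027 -0.101 -0.058]
```

Emit:
apply_moves(
  commands=[
    [-0.001,-0.005,0.01,0,-0.3,-0.9],
    [0,-0.005,0.01,0,0,0],
    [0,0,0.01,0,0,0],
    [0,0,0.008,0,0,0],
    [0,0,0,0,0,0],
  ],
)

```text
time: 21.25
tcp_pos: [0.457, 0.258, 0.1066]
eef_rot: [0.001, 0.989, 0.15, 0.001]
contact_force: [-1.1, -0.3, -1.7]
grip_width: 0.123
```

Run:
```python
from h import *
to_tool([.4567,.2569,.10],np.radians(17.2));ft()
cv2.imwrite("pics/top16.png",snapshot("top"));cv2.imwrite("pics/scene16.png",snapshot("scene"))
crop("pics/scene16.png",290,160,60,60,10,"pics/m1.png")
```

```text
[-0.0006, 0.001, 0.0066] yaw 17.20 tilt [0.0029, -0.001, -1.0] tcp [0.457, 0.258, 0.1066] t 21.2 F [-1.1, -0.3, -1.7] j6 1.70 ('rot', [0.11, -0.14, -0.0])
F tool [-1.2 -0.   1.7] T [ 0.039 -0.213 -0.03 ]
```

View pics/m1.png

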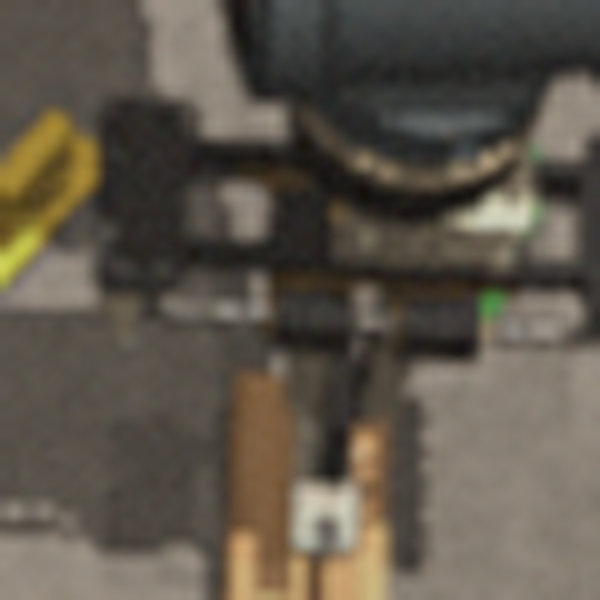

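Run:
```python
from h import *
S=plane("scene",[(290+325.5/10-.5,160+525.5/10-.5)],.0866)[0];print(S)
# original screw location from top cam & scene0
print(plane("scene",[(280+246.5/6-.5,150+412/6-.5)],.042))
im=cv2.imread("pics/scene5.png"); 
q=proj("scene",[[S[0],S[1],.034]])[0];print("drop px crop",(q-[290,160]+.5)*10)
crop("pics/scene5.png",290,160,60,60,10,"pics/m2.png")
```

```text
[0.48507652 0.26895536 0.0866    ]
[[0.48616143 0.26921642 0.042     ]]
drop px crop [308.54406943 594.15076995]
```

View pics/m2.png

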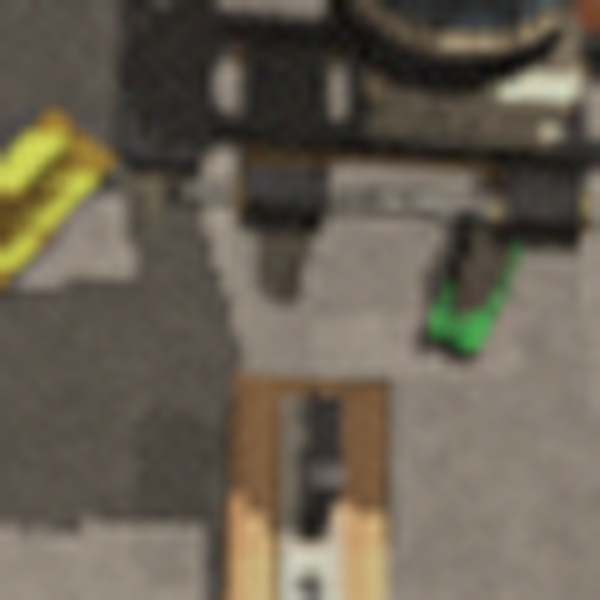

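Emit:
apply_moves(
  commands=[
    [-0.0004,0.001,0.007,0,0,0],
    [0,0,0.007,0,0,0],
    [0,0,0.006,0,0,0],
    [0,0,0.005,0,0,0],
    [0,0,0,0,0,0],
  ],
)

```text
time: 21.85
tcp_pos: [0.458, 0.257, 0.0811]
eef_rot: [0.0, 0.989, 0.149, 0.003]
contact_force: [0.4, -0.4, -1.8]
grip_width: 0.116
```

Run:
```python
from h import *
to_tool([.4567,.2569,.063],np.radians(17.2));ft()
```

```text
[-0.0014, -0.0003, 0.0181] yaw 17.18 tilt [0.0055, 0.0001, -1.0] tcp [0.458, 0.257, 0.0811] t 21.9 F [0.4, -0.4, -1.8] j6 1.70 ('rot', [0.09, -0.3, -0.02])
F tool [0.2 0.5 1.8] T [ 0.025 -0.179 -0.015]
```

Tips are about 5 mm above the rack top. I'll correct by 1 mm and go in.

Emit:
apply_moves(
  commands=[
    [-0.0013,0,0.002,0,-0.3,0],
    [0,0,0.004,0,0,0],
    [0,0,0.003,0,0,0],
    [0,0,0,0,0,0],
  ],
)

```text
time: 22.25
tcp_pos: [0.4568, 0.2567, 0.0715]
eef_rot: [0.001, 0.989, 0.149, 0.0]
contact_force: [0.3, -1.0, -0.8]
grip_width: 0.122
```

Run:
```python
from h import *
to_tool([.4567,.2569,.063],np.radians(17.2));ft()
```

```text
[-0.0001, -0.0003, 0.0085] yaw 17.18 tilt [0.0004, -0.0014, -1.0] tcp [0.4568, 0.2567, 0.0715] t 22.2 F [0.3, -1.0, -0.8] j6 1.70 ('rot', [0.09, 0.0, -0.02])
F tool [-0.   1.1  0.8] T [-0.006 -0.162 -0.054]
```

Tips are 4.5 mm into the slot with no contact force, so I'm continuing down to the seat.

Emit:
apply_moves(
  commands=[
    [0,0,0.003,0,0,0],
    [0,0,0.003,0,0,0],
    [0,0,0.002,0,0,0],
    [0,0,0,0,0,0],
  ],
)

```text
time: 22.65
tcp_pos: [0.4569, 0.2567, 0.0629]
eef_rot: [0.001, 0.989, 0.149, 0.0]
contact_force: [0.2, -0.7, -1.0]
grip_width: 0.124
```

Run:
```python
from h import *
to_tool([.4567,.2569,.062],np.radians(17.2));ft()
```

```text
[-0.0002, -0.0002, 0.0009] yaw 17.18 tilt [0.0007, -0.0013, -1.0] tcp [0.4569, 0.2567, 0.0629] t 22.6 F [0.2, -0.7, -1.0] j6 1.70 ('rot', [0.08, -0.01, -0.02])
F tool [-0.   0.8  1. ] T [ 0.049 -0.172  0.025]
```

Emit:
apply_moves(
  commands=[
    [0,0,0.0008,0,0,0],
    [0,0,0,0,0,0],
    [0,0,0,0,0,0],
  ],
)

```text
time: 22.95
tcp_pos: [0.4571, 0.2568, 0.0622]
eef_rot: [0.001, 0.989, 0.149, 0.0]
contact_force: [-0.3, -0.7, -2.0]
grip_width: 0.12
```

Emit:
apply_moves(
  commands=[
    [0,0,0,0,0,0],
    [0,0,0,0,0,0],
    [0,0,0,0,0,0],
    [0,0,0,0,0,0],
    [0,0,0,0,0,0],
  ],
  fingers=0.045,
)

```text
time: 23.45
tcp_pos: [0.4576, 0.257, 0.0628]
eef_rot: [0.0, 0.989, 0.149, 0.001]
contact_force: [1.1, -0.3, -0.2]
grip_width: 0.472
```

Run:
```python
from h import *
to_tool([.4567,.2569,.162],np.radians(17.2));ft()
```

```text
[-0.0007, -0.0, -0.0992] yaw 17.18 tilt [0.0023, -0.0006, -1.0] tcp [0.4576, 0.257, 0.0628] t 23.4 F [1.1, -0.3, -0.2] j6 1.70 ('rot', [0.07, -0.12, -0.02])
F tool [1.  0.6 0.2] T [-0.046 -0.134  0.026]
```

Released. I'll rise gently, then move clear to look.

Emit:
apply_moves(
  commands=[
    [0,0,-0.005,0,0,0],
    [0,0,-0.01,0,0,0],
    [0,0,-0.01,0,0,0],
    [0,0,-0.02,0,0,0],
    [0,0,-0.03,0,0,0],
    [0,0,-0.04,0,0,0],
    [0,0,-0.04,0,0,0],
    [-0.03,-0.03,-0.02,0,0,0],
    [-0.03,-0.03,-0.01,0,0,0],
    [-0.03,-0.03,0,0,0,0],
    [-0.03,-0.03,0,0,0,0],
    [-0.03,-0.03,0,0,0,0],
  ],
)

```text
time: 24.65
tcp_pos: [0.2667, 0.3575, 0.2653]
eef_rot: [-0.002, 0.989, 0.146, 0.006]
contact_force: [-0.4, -0.1, 0.1]
grip_width: 0.482
```

Emit:
apply_moves(
  commands=[
    [-0.02,-0.04,0,0,0,0],
    [-0.02,-0.04,0,0,0,0],
    [0,-0.03,0,0,0,0],
    [0,0,0,0,0,0],
    [0,0,0,0,0,0],
  ],
)

```text
time: 25.15
tcp_pos: [0.1885, 0.4552, 0.2709]
eef_rot: [-0.005, 0.989, 0.148, 0.008]
contact_force: [-0.4, -0.6, -0.1]
grip_width: 0.487
```

Run:
```python
from h import *
to_tool([.4567,.2569,.162],np.radians(17.2));ft()
cv2.imwrite("pics/top17.png",snapshot("top"));cv2.imwrite("pics/scene17.png",snapshot("scene"))
crop("pics/top17.png",150,160,100,120,5,"pics/n1.png")
crop("pics/scene17.png",190,120,150,145,4,"pics/n2.png")
print("lamp shade centre",plane("top",[(423,238)],.25)[0])
```

```text
[0.1964, 0.2691, 0.1101] yaw 17.07 tilt [0.0134, 0.0122, -0.9998] tcp [0.1885, 0.4552, 0.2709] t 25.1 F [-0.4, -0.6, -0.1] j6 2.36 ('rot', [-0.44, -0.94, -0.13])
F tool [-0.5  0.4  0.1] T [-0.006 -0.234 -0.012]
lamp shade centre [ 0.41200929 -0.40602549  0.25      ]
```

View pics/n1.png

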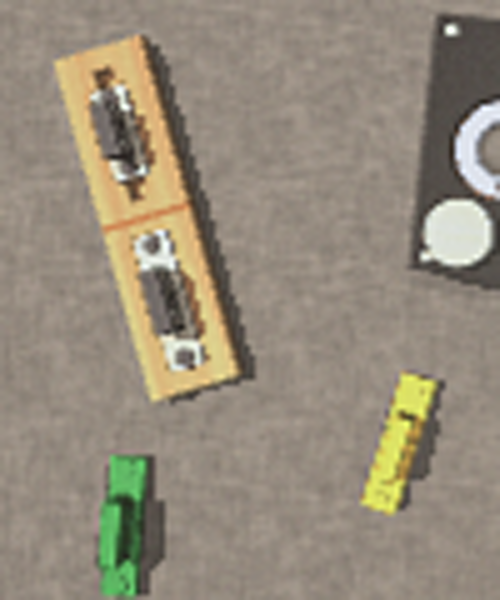

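View pics/n2.png

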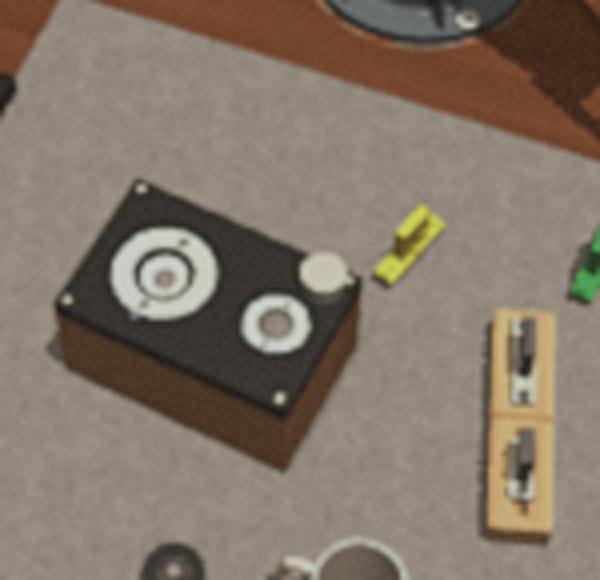

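View pics/top17.png

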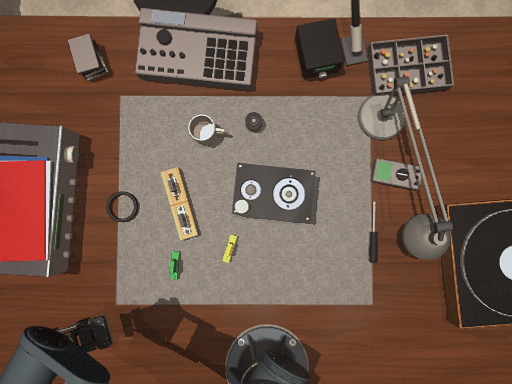

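The spanner is seated exactly as before, at top px (168,221). The ring's holes line up with the baffle tick, the lamp shade at top px (427,237) is well away from the woofer, and nothing else has moved.

Run:
```python
from bench import bot
print(bot.sign_off())
```

```text
the job is handed in; nothing more can be done
None
```

The woofer's retaining ring is fully home and the large spanner is back in the slot it came from. I handed the job in at about 25 s.

- **Lamp:** I pushed it aside by its arm. The shade's centre is now about 36 cm from the woofer's axis, which leaves about 25 cm between their edges.
- **Ring:** I engaged the large spanner and turned the ring clockwise by about 59°. At the stop the torque rose from about 0.13 to 0.53 N m. After lifting the spanner out, the two cameras put the line through the ring's holes at -5.9°. The loudspeaker's own x axis measured -5.9° to -6.3°, so the ring is home to within the measurement.
- **Spanner:** It went back into the slot with only about 1 N of sideways force. The last pictures show it seated upright as before.
- **Everything else:** The small spanner, the decoys, the tin and the other bystanders look unmoved in the last pictures. The gripper is clear and touching nothing.
- **Disagreement between checks:** The two cameras differed by 3 to 4 mm on absolute positions. I corrected for this by comparing the spanner with the ring's hole in a single view before lowering it in. The pins then went in without resistance.

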